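# Scribe along the foot of a swung fence up to its stop

## Robot

A 6-joint arm with a two-finger parallel gripper is mounted at the origin on a cart in front of the work surface, level with it; the furniture and walls round the work are solid. World frame = base frame: x ahead of the robot, y to its left, z up, the work surface at z = 0. Lengths are in m, angles in rad, forces in N, time in s.
With the tool pointing down it reaches from about 0.275 to 0.75 m from the base axis. Payload 10.2 kg.
Tool frame: the origin (TCP) lies midway between the tips of the shut fingers; the grasp point (between the pads) lies 19 mm behind it; z points along the fingers, x is the direction in which the jaws open and shut, and the axes are right-handed (so a half turn about z gives the same grasp; the last joint's range is limited). The gripper opens to 85 mm and grips with 20 to 120 N. Pads are 22 mm wide; open, the fingers measure 114 mm over their backs; the gripper's body (76 mm by 85 mm) begins 54 mm behind the grasp point. The pads swing forward as they close: fully open they stand 13 mm farther back than shut.
Start: joints at [-1.508, 0.313, 1.498, -0, 1.331, -0.223], TCP at [0.148, -0.504, 0.231] pointing down, gripper open.
Joint ranges: [-2.94, 2.94], [-0.97, 2.17], [0.19, 2.56], [-1.23, 4.37], [0.02, 3.11], [-2.88, 2.88]. Speed limits (rad/s): [2.39, 2.39, 3.01, 3.14, 3.14, 3.14].

## Interface

Orientations are given as a unit quaternion [w, x, y, z].
In Python, from plant import r gives the robot as it stands. The module is installed in compiled form; this text tells all that it offers.
- The arm moves only by the tool move_arm, never from a script. Its argument "deltas" is a list of rows, each a list of 7 numbers: the shift along the tool's x, y, z in cm, then the turn, a rotation vector about the tool's x, y, z in rad, then the opening, from -1 (shut) to 1 (fully open). In form: [[x, y, z, rx, ry, rz, grip], ...]. A call has 1 to 8 rows; each row is the pose to reach, as a shift and turn from the pose measured when the call began, along the tool's axes at that moment; what a row does not reach only later rows make up. A row lasts 1/8 s, in which the tool goes at most 62.5 mm and 10.7 degrees, less where a joint would pass 70% of its speed; a pose out of reach is approached as far as the arm can. A call with a gripper value outside its range is refused whole. The fingers move at their own pace and stop on an object; "force" is the grip in N (left out, the last holds). Time passes only in rows, so rows that repeat a pose let the fingers close. It gives the time, the measured TCP pose, the force and the opening at its end, in the units of the state.
- r.get_obs(): the state, without advancing time (a new reading comes with each control period).
- r.grab_frame(name): name is "scene" or "top" or "wrist"; returns the picture (480x640x3 uint8, blue, green, red); there is no depth.
- r.calibration(name): a dict with "intrinsics" (3x3 intrinsics, pixels), "D" ([k1, k2, p1, p2, k3] as OpenCV has them; the pictures are not rectified), "pose" (4x4, takes a point from camera to world coordinates). Camera axes: x right, y down, z forward; pixel columns grow to the right and rows downward; lengths in m; the calibration is good to about 2 mm. A picture is of the moment at which its call begins: read the wrist's pose just before it. calibration takes no time and is no camera call; for the wrist camera it gives the pose at the moment of the call.
- r.close_job(): hands the job in, once; it reports no verdict.
Trained networks look in the newest picture that a camera, given by its name, has taken for a name from the list of things; names that differ only in an ending like _2 or _b are one class to them, and where a whole thing is asked for, a point or a joint stands for the part that bears it (a point fixed in the world has none). Each returns a list of dicts, best first, with "score" (0 to 1); they miss things now and then, are a little off and sometimes report something else, mostly with a low value. They report only what shows in the picture. A call takes as long as a camera call. They do not tell look-alikes from the thing itself.
- r.silhouettes(thing, camera): "pixels" (480x640 bool, what is visible of it) and "point" ([column, row] in pixels, amid what is visible of it).
The state is a dict: "clock": time; "joint_pos": joint angles; "qd": joint speeds; "joint_efforts": joint torques, N m; "tcp_pos": TCP position; "orientation": TCP orientation; "wrist_force": force on the tool from outside, world axes, zero at the start; "moment": the same for the moment, N m; "gripper_width": finger opening in m.
Only numpy, scipy, OpenCV 4.12 (cv2) and the standard library are available. Lean on these libraries where they do the work, as an engineer would, in place of code of your own. Each camera call takes 0.05 s, during which the arm holds its last target.

## Task

Take the scriber out of its block and draw its point along the foot of the fence's front face, from the pivot end until it meets the stop block, in one slow pass of about a centimetre or two a second, keeping the point lightly on both the panel and the fence all the way. Then stand the scriber back in its block and let go, and leave the things round about where they are.

Things in the scene. Friction and masses are not known exactly. Their poses are not given: they have to be found in the camera images.
- scriber: Loose scriber, 70 g, upright in its block at first: steel shaft with ball end (6 mm dia, 50 mm long), brass flange (22 mm dia, 50 to 54 mm above the end), square light-wood handle 18 x 18 mm (54 to 114 mm), end button to 119 mm. Origin at the very end of the point, z along the handle, x, y square to its flats. In the block the flange rests on its top, the origin 6 mm above the bench.
- point (a point): Centre of the ball at the end of the scriber's point, 3 mm above the scriber's origin on its axis. When the ball touches the fence's front face its centre is 12 mm from the bar's middle line.
- stand: Fixed wooden block 64 x 56 x 56 mm (x, y, height) with an upright through bore 14 mm in diameter at its centre, widened by 2 mm at its mouth. Origin at the centre of its underside, on the bore's axis, on the bench.
- panel: Fixed plywood panel 150 x 200 x 18 mm (x, y, thickness) screwed to the bench, on which the fence lies. Origin at the centre of its underside, z up; its top is 18 mm above the origin.
- fence: Pivot bolt of the fence, fixed in the panel. Origin on the pivot axis at the panel's top; axes parallel to the panel's (x to the back, z up). About it turns a dark wooden bar, 18 mm thick, middle line through the axis, 1.5 to 23.5 mm above the panel, reaching 182 mm towards -y. It is locked up to 0.2 rad (11 degrees) either way from -y: see or feel the angle, it is not reported.
- pivot_nut (a point): Top of the nut on the fence's pivot axis, 34 mm above the panel. More on the bar: its front face (-x side, towards the robot) is 9 mm from its middle line. A stop block as high as the bar stands out 15 mm from that face; its near face, square to the bar, is 150 mm along it from the pivot axis. A black lock knob (39 mm high) is at 171 mm. The locked bar stays put under up to 40 N.
- spanner: Bystander: steel open spanner 62 x 151 x 8 mm lying flat behind the panel. Origin under its centre.
- offcut_b: Bystander: wooden off-cut 88 x 64 x 18 mm behind the panel. Origin under its centre.
- blank_b: Bystander: eight-sided wooden blank 66 x 65 x 53 mm behind the scriber's block. Origin under its centre.
- turned_cup: Bystander: turned wooden cup 66 mm wide, 68 mm high, standing on the 42 mm high batten between block and panel. Origin under its centre.
Things that resemble listed ones, but are neither listed nor needed, are in the scene too. There is more than one size of the scriber; the one meant has the size given above.

How it is judged:
On the way, in this order (a step that is already met when the one before it is completed fails the run):
1. the point touches the panel and the front face of the fence together at the pivot end (within 45 mm of the pivot axis) (contact force between scriber and fence above 0.3 N and contact force between scriber and panel above 0.3 N and horizontal distance between point and fence between 0.012 and 0.045 m and x of point in the frame of fence below -0.002 m), for 0.1 s.
2. the point touches both panel and fence 50 to 61 mm from the pivot axis (contact force between scriber and fence above 0.3 N and contact force between scriber and panel above 0.3 N and horizontal distance between point and fence between 0.05 and 0.061 m), for 0.1 s.
3. the point touches both panel and fence 61 to 72 mm from the pivot axis (contact force between scriber and fence above 0.3 N and contact force between scriber and panel above 0.3 N and horizontal distance between point and fence between 0.061 and 0.072 m), for 0.1 s.
4. the point touches both panel and fence 72 to 83 mm from the pivot axis (contact force between scriber and fence above 0.3 N and contact force between scriber and panel above 0.3 N and horizontal distance between point and fence between 0.072 and 0.083 m), for 0.1 s.
5. the point touches both panel and fence 83 to 94 mm from the pivot axis (contact force between scriber and fence above 0.3 N and contact force between scriber and panel above 0.3 N and horizontal distance between point and fence between 0.083 and 0.094 m), for 0.1 s.
6. the point touches both panel and fence 94 to 105 mm from the pivot axis (contact force between scriber and fence above 0.3 N and contact force between scriber and panel above 0.3 N and horizontal distance between point and fence between 0.094 and 0.105 m), for 0.1 s.
7. the point touches both panel and fence 105 to 116 mm from the pivot axis (contact force between scriber and fence above 0.3 N and contact force between scriber and panel above 0.3 N and horizontal distance between point and fence between 0.105 and 0.116 m), for 0.1 s.
8. the point touches both panel and fence 116 to 127 mm from the pivot axis (contact force between scriber and fence above 0.3 N and contact force between scriber and panel above 0.3 N and horizontal distance between point and fence between 0.116 and 0.127 m), for 0.1 s.
9. the point touches both panel and fence 127 to 138 mm from the pivot axis (contact force between scriber and fence above 0.3 N and contact force between scriber and panel above 0.3 N and horizontal distance between point and fence between 0.127 and 0.138 m), for 0.1 s.
10. the point touches panel and fence and has come to the stop block (over 144 mm from the pivot axis) (contact force between scriber and fence above 0.3 N and contact force between scriber and panel above 0.3 N and horizontal distance between point and fence above 0.144 m), for 0.1 s.
At the end, for the whole second after the job is handed in: The scriber stands released and at rest in its block: the ball of its point within 7 mm of the bore's axis and less than 14 mm above the bench (the flange down on the block), the handle within 0.12 rad of upright (horizontal distance between point and stand below 0.007 m and height (world z) of point below 0.014 m and angle between scriber's own z axis and vertical below 0.12 rad and linear speed of scriber below 0.02 m/s); the robot touches nothing.
It fails at once if the scriber presses on the panel with more than 40 N (contact force between scriber and panel above 40 N).
It fails at once if the scriber presses on the fence with more than 40 N (contact force between scriber and fence above 40 N).
It fails at once if the scriber is drawn along the seam faster than 100 mm/s (contact force between scriber and fence above 0.3 N and contact force between scriber and panel above 0.3 N and horizontal distance between point and fence between 0.05 and 0.14 m and linear speed of scriber above 0.1 m/s).
It fails at once if the spanner, off-cut, blank or cup is moved by more than 15 mm (distance of any of spanner, blank_b, turned_cup, offcut_b from where it was at the start of the episode above 0.015 m).
It also fails if it takes over 72 s, if anything falls off the work surface, if the arm or the gripper's body presses on something with over 40 N, if the wrist force passes 120 N, or if a joint passes its speed limit or range.

## Working session

There is one attempt and no reset: what is moved stays moved. The work goes in short steps, Python scripts to look and compute and a tool call to move; the robot and the scene stay as the last step left them, time stands still between calls to the robot, and variables do not carry over. Pictures are saved under pics/ and viewed, and the job is handed in when it is done.

Besides the shell and the picture viewer there is one more tool, called after ">>>" in YAML: its name, and indented under it one key for each argument. move_arm: Moves the arm, as the interface text tells. Its arguments: {"type":"object","properties":{"deltas":{"type":"array","items":{"type":"array","items":{"type":"number"}}},"force":{"type":"number"}},"required":["deltas"]}

```bash
mkdir -p pics
python3 - <<'E'
from plant import r
import cv2,numpy as np
for n in ["scene","top","wrist"]:
    im=r.grab_frame(n); cv2.imwrite(f"pics/a_{n}.png",im)
    c=r.calibration(n); print(n,np.round(c["intrinsics"],1).tolist(),c["D"],np.round(c["pose"],4).tolist())
o=r.get_obs(); print({k:np.round(v,4).tolist() for k,v in o.items()})
E
```

```text
scene [[438.5, 0.0, 322.8], [0.0, 438.5, 242.5], [0.0, 0.0, 1.0]] [-0.04439035  0.          0.          0.          0.        ] [[-0.8107, -0.3033, 0.5008, 0.1554], [-0.5855, 0.4116, -0.6984, 0.5714], [0.0057, -0.8594, -0.5113, 0.5013], [0.0, 0.0, 0.0, 1.0]]
top [[444.5, 0.0, 323.0], [0.0, 444.5, 237.0], [0.0, 0.0, 1.0]] [0.01568062 0.         0.         0.         0.        ] [[0.0203, -0.9844, 0.1745, 0.4087], [-0.9997, -0.0176, 0.017, -0.0335], [-0.0137, -0.1748, -0.9845, 0.8829], [0.0, 0.0, 0.0, 1.0]]
wrist [[337.1, 0.0, 320.6], [0.0, 337.1, 236.6], [0.0, 0.0, 1.0]] [-0.06184635  0.          0.          0.          0.        ] [[0.2812, -0.9067, -0.3142, 0.2302], [-0.9597, -0.2657, -0.092, -0.4791], [-0.0001, 0.3274, -0.9449, 0.3741], [0.0, 0.0, 0.0, 1.0]]
{'clock': 0.15, 'joint_pos': [-1.5084, 0.3133, 1.4982, 0.0, 1.331, -0.2234], 'qd': [-0.0006, -0.0019, -0.0033, -0.0002, 0.0013, 0.0013], 'joint_efforts': [0.0016, -41.2368, -25.9796, -0.0002, 0.0032, -0.0], 'tcp_pos': [0.148, -0.5035, 0.2309], 'orientation': [-0.0004, 0.8006, -0.5992, -0.0003], 'wrist_force': [-1.0452, -0.1222, -0.0344], 'moment': [-0.0173, -0.0831, -0.0445], 'gripper_width': 0.0853}
```

View pics/a_scene.png

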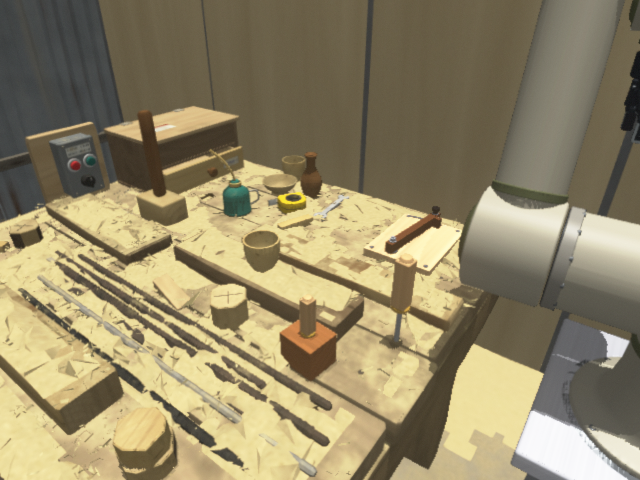

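View pics/a_top.png

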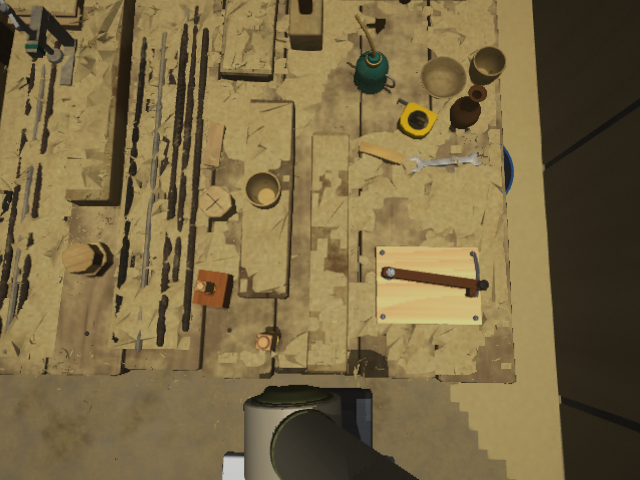

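View pics/a_wrist.png

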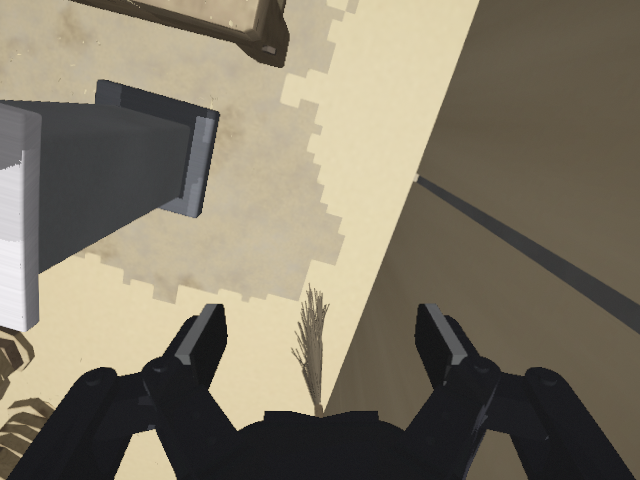

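```bash
cat > h.py <<'E'
from plant import r
import cv2,numpy as np
from scipy.spatial.transform import Rotation as R
def und(n,uv,c=None):
    c=c or r.calibration(n)
    p=cv2.undistortPoints(np.array(uv,float).reshape(-1,1,2),c["intrinsics"],np.array(c["D"],float)).reshape(-1,2)
    d=np.c_[p,np.ones(len(p))]@c["pose"][:3,:3].T
    return c["pose"][:3,3],d
def onz(n,uv,z,c=None):
    o,d=und(n,uv,c); return o+d*((z-o[2])/d[:,2])[:,None]
def proj(n,P,c=None):
    c=c or r.calibration(n); T=np.linalg.inv(c["pose"])
    return cv2.projectPoints(np.array(P,float).reshape(-1,3),cv2.Rodrigues(T[:3,:3])[0],T[:3,3],c["intrinsics"],np.array(c["D"],float))[0].reshape(-1,2)
def tri(obs):
    A=np.zeros((3,3));b=np.zeros(3)
    for n,uv in obs:
        o,d=und(n,uv);d=d[0]/np.linalg.norm(d);M=np.eye(3)-np.outer(d,d);A+=M;b+=M@o
    return np.linalg.solve(A,b)
def Rt():
    q=r.get_obs()["orientation"]; return R.from_quat([q[1],q[2],q[3],q[0]])
def move(p,Rd=None):
    """shift (cm, tool axes) and rotvec to get to TCP p, rotation Rd"""
    o=r.get_obs(); T=Rt()
    s=T.inv().apply(np.array(p)-o["tcp_pos"])*100
    v=(T.inv()*Rd).as_rotvec() if Rd is not None else np.zeros(3)
    print("delta",np.round(s,2),np.round(v,4)); return s,v
E
python3 - <<'E'
from h import *
for cam in ["top","scene"]:
    r.grab_frame(cam); im=r.grab_frame(cam)
    for t in ["scriber","stand","panel","fence","pivot_nut","turned_cup","blank_b"]:
        for k in r.silhouettes(t,cam)[:3]:
            m=k["pixels"]; ys,xs=np.nonzero(m)
            if len(xs)==0: continue
            box=cv2.minAreaRect(np.c_[xs,ys].astype(np.float32))
            print(cam,t,round(k["score"],2),np.round(k["point"],1),len(xs),np.round(cv2.boxPoints(box),1).tolist())
print(r.get_obs()["clock"])
im=cv2.imread("pics/a_top.png")
cv2.imwrite("pics/b1.png",cv2.resize(im[225:345,365:505],None,fx=5,fy=5,interpolation=cv2.INTER_CUBIC))
cv2.imwrite("pics/b2.png",cv2.resize(im[250:370,180:300],None,fx=5,fy=5,interpolation=cv2.INTER_CUBIC))
E
```

```text
top scriber 0.7 [208.3 287. ] 189 [[196.0, 282.0], [215.0, 282.0], [215.0, 293.0], [196.0, 293.0]]
top scriber 0.62 [267.6 341.2] 354 [[255.0, 332.0], [277.0, 332.0], [277.0, 350.0], [255.0, 350.0]]
top stand 0.59 [216.7 292.1] 1071 [[190.39999389648438, 303.1000061035156], [197.6999969482422, 266.70001220703125], [234.60000610351562, 274.1000061035156], [227.3000030517578, 310.5]]
top panel 0.82 [426.  288.6] 6733 [[375.0, 325.0], [375.0, 247.0], [481.0, 247.0], [481.0, 325.0]]
top panel 0.19 [216.8 293.3] 1063 [[191.3000030517578, 303.3999938964844], [197.0, 268.79998779296875], [234.5, 275.1000061035156], [228.6999969482422, 309.6000061035156]]
top fence 0.82 [443.9 276.2] 1377 [[380.70001220703125, 267.3999938964844], [483.1000061035156, 251.39999389648438], [489.70001220703125, 294.20001220703125], [387.29998779296875, 310.20001220703125]]
top pivot_nut 0.57 [447.5 278.9] 1462 [[380.70001220703125, 266.70001220703125], [484.70001220703125, 252.5], [490.5, 294.79998779296875], [386.5, 308.8999938964844]]
top pivot_nut 0.56 [204.4 284.8] 191 [[194.10000610351562, 290.3999938964844
[... 1139 characters left out ...]
.89999389648438], [444.5, 281.79998779296875]]
scene fence 0.94 [415.4 227.6] 813 [[380.79998779296875, 244.1999969482422], [436.0, 203.8000030517578], [447.6000061035156, 219.6999969482422], [392.3999938964844, 260.1000061035156]]
scene pivot_nut 0.56 [414.9 230.6] 910 [[380.29998779296875, 244.39999389648438], [436.3999938964844, 204.3000030517578], [448.29998779296875, 221.10000610351562], [392.20001220703125, 261.1000061035156]]
scene turned_cup 0.79 [261.1 250.3] 1389 [[242.0, 230.0], [280.0, 230.0], [280.0, 273.0], [242.0, 273.0]]
scene blank_b 0.66 [231.8 308.5] 1496 [[208.0, 287.20001220703125], [245.0, 283.1000061035156], [249.89999389648438, 327.5], [213.0, 331.6000061035156]]
1.05
```

View pics/b1.png

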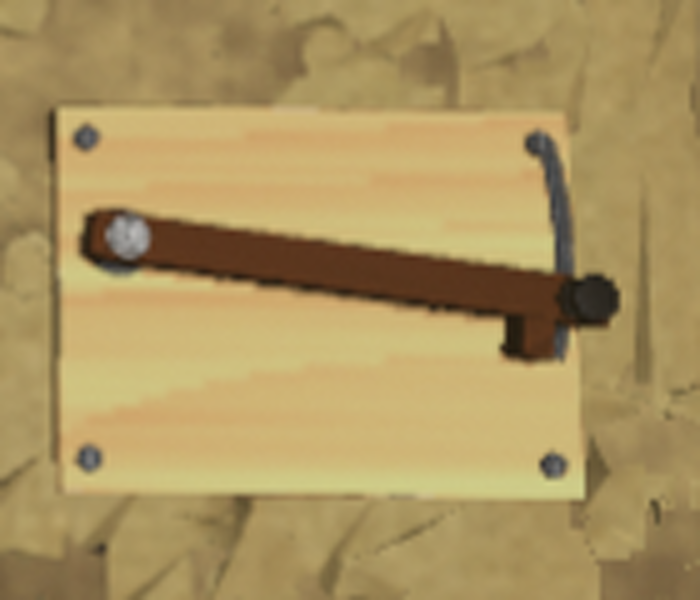

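View pics/b2.png

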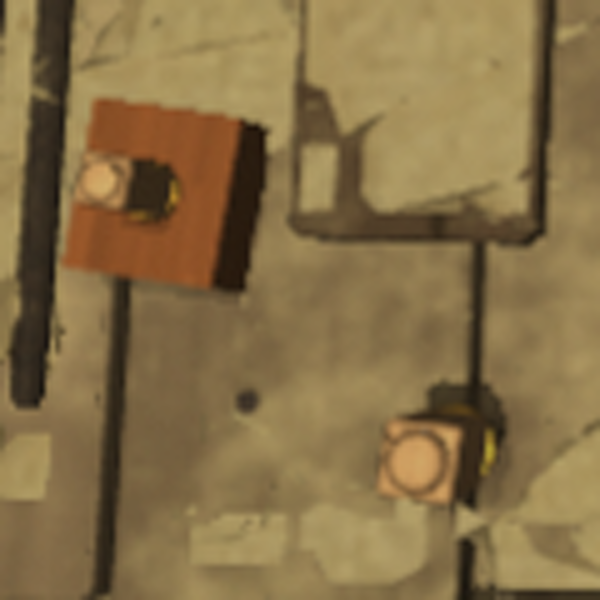

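Run:
```python
from h import *
f=lambda p,o:[((p[0]+.5)/5-.5+o[0]),((p[1]+.5)/5-.5+o[1])]
a=lambda p:f(p,(365,225)); b=lambda p:f(p,(180,250))
nut=onz("top",[a((128,237))],.052)[0]; knob=onz("top",[a((590,297))],.057)[0]
print("nut",nut,"knob",knob,"d",np.linalg.norm((knob-nut)[:2]))
d=knob-nut; print("angle", np.arctan2(d[0],-d[1]))
pc=onz("top",[a(p) for p in [(55,107),(567,112),(584,497),(65,497)]],.018); print("panel\n",pc,pc.mean(0))
for i in range(4): print(np.linalg.norm(pc[i]-pc[i-1]), np.arctan2(*(pc[i]-pc[i-1])[:2]))
# bar edges top (z .0415): top edge & bottom edge
E1=onz("top",[a(p) for p in [(150,212),(560,274),(150,264),(500,318)]],.0415); print("bar edges\n",E1)
st=onz("top",[b(p) for p in [(95,98),(243,122),(215,290),(65,265)]],.056); print("stand\n",st,st.mean(0))
for i in range(4): print(np.linalg.norm(st[i]-st[i-1]), np.arctan2(*(st[i]-st[i-1])[:2]))
print("button",onz("top",[b((102,181))],.125), "big",onz("top",[b((415,462))],.19))
im=cv2.imread("pics/a_scene.png")
cv2.imwrite("pics/c1.png",cv2.resize(im[190:290,355:475],None,fx=6,fy=6,interpolation=cv2.INTER_CUBIC))
cv2.imwrite("pics/c2.png",cv2.resize(im[280:390,255:375],None,fx=5,fy=5,interpolation=cv2.INTER_CUBIC))
```

```text
nut [ 0.49181986 -0.14607737  0.052     ] knob [ 0.47253397 -0.31465368  0.057     ] d 0.16967592704526957
angle -0.11390929568446354
panel
 [[ 0.5458671  -0.12238608  0.018     ]
 [ 0.54755162 -0.32209342  0.018     ]
 [ 0.39984835 -0.3223722   0.018     ]
 [ 0.39552767 -0.12608053  0.018     ]] [ 0.47219868 -0.22323306  0.018     ]
0.15038481339610915 1.546227176488963
0.19971444600663776 3.1331578991586624
0.1477035281592061 -1.572683774629928
0.19633921557742923 -0.022007994492798715
bar edges
 [[ 0.50252249 -0.15587286  0.0415    ]
 [ 0.48212211 -0.30913191  0.0415    ]
 [ 0.48282431 -0.15571229  0.0415    ]
 [ 0.46520168 -0.28617476  0.0415    ]]
stand
 [[0.48992464 0.21210333 0.056     ]
 [0.48197126 0.15615399 0.056     ]
 [0.41994288 0.16285814 0.056     ]
 [0.42799863 0.21884446 0.056     ]] [0.45495935 0.18748998 0.056     ]
0.062291848510795514 1.679227223039401
0.05651180587265311 -3.0003855155424746
0.062389630117176874 -1.4631322950032517
0.05656291000879026 0.14290689008018073
button [[0.45488087 0.18723005 0.125     ]] big [[0.36771601 0.06693891 0.19      ]]
```

View pics/c1.png

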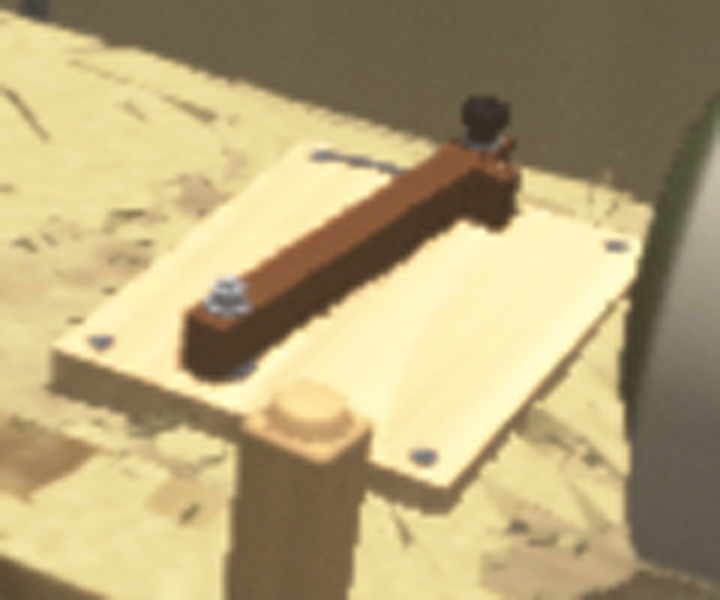

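View pics/c2.png

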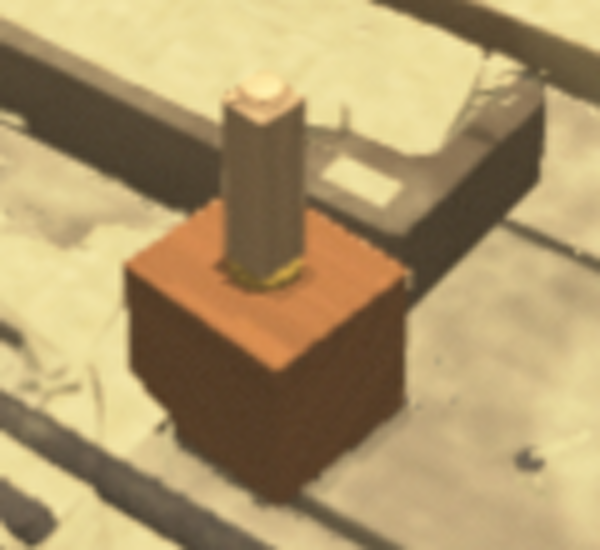

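Run:
```python
from h import *
f=lambda p,o,k:[((p[0]+.5)/k-.5+o[0]),((p[1]+.5)/k-.5+o[1])]
print("btn tri",tri([("top",f((102,181),(180,250),5)),("scene",f((263,84),(255,280),5))]))
print("big tri",tri([("top",f((415,462),(180,250),5)),("scene",f((305,398),(355,190),6))]))
print("nut tri",tri([("top",f((128,237),(365,225),5)),("scene",f((228,283),(355,190),6))]))
print("knob tri",tri([("top",f((590,297),(365,225),5)),("scene",f((486,103),(355,190),6))]))
print("nut/knob scene onz",onz("scene",[f((228,281),(355,190),6)],.052),onz("scene",[f((486,105),(355,190),6)],.057))
Rd=R.from_matrix(np.diag([1,-1,-1.]))
move([.42,-.25,.26],Rd); move([.44,.187,.26],Rd)
```

```text
btn tri [0.45562391 0.18794536 0.12399759]
big tri [0.36710225 0.07103436 0.16438806]
nut tri [ 0.49250757 -0.14569662  0.05243792]
knob tri [ 0.47231316 -0.31324436  0.06103215]
nut/knob scene onz [[ 0.49423923 -0.14734056  0.052     ]] [[ 0.47459492 -0.31965239  0.057     ]]
delta [-16.67 -33.25  -2.87] [ 0.     0.    -1.285]
delta [-58.04 -47.49  -2.87] [ 0.     0.    -1.285]
```

>>> move_arm:
  deltas:
    - [-2.1,-4.2,-0.4,0,0,-0.16,1]
    - [-4.2,-8.4,-0.8,0,0,-0.32,1]
    - [-6.3,-12.6,-1.2,0,0,-0.48,1]
    - [-8.4,-16.8,-1.6,0,0,-0.64,1]
    - [-10.5,-21,-2,0,0,-0.8,1]
    - [-12.6,-25.2,-2.4,0,0,-0.96,1]
    - [-14.7,-29.4,-2.8,0,0,-1.12,1]
    - [-16.7,-33.2,-2.9,0,0,-1.285,1]

```text
clock: 2.05
tcp_pos: [0.4206, -0.2487, 0.2607]
orientation: [0.0, 1.0, 0.003, 0.0]
wrist_force: [-0.0, -0.0, 0.1]
gripper_width: 0.0853
```

Run:
```python
from h import *
Rd=R.from_matrix(np.diag([1,-1,-1.]))
move([.42,-.25,.26],Rd); move([.44,.187,.24],Rd)
im=r.grab_frame("wrist"); cv2.imwrite("pics/d.png",im)
np.savez("d.npz",pose=r.calibration("wrist")["pose"])
print(r.get_obs()["tcp_pos"],r.get_obs()["clock"])
```

```text
delta [-0.06  0.13  0.07] [ 0.0005 -0.0005  0.0057]
delta [  2.19 -43.56   2.04] [ 0.0005 -0.0005  0.0057]
[ 0.42286505 -0.2457549   0.26067074] 2.1
```

View pics/d.png

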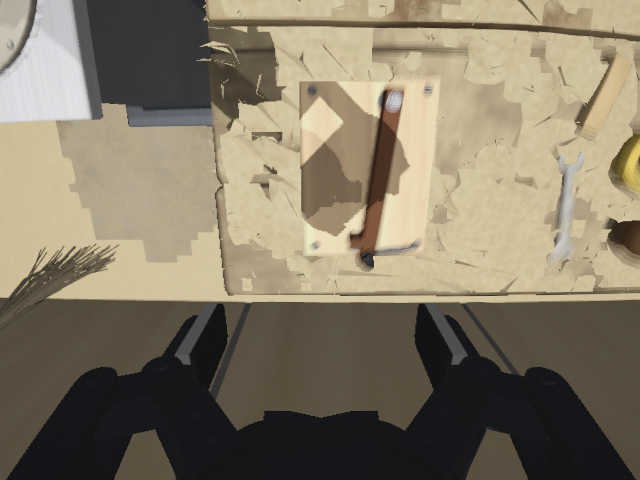

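Run:
```python
from h import *
r.grab_frame("wrist")
c=r.calibration("wrist");o=r.get_obs()["tcp_pos"]; im=r.grab_frame("wrist"); cv2.imwrite("pics/e.png",im)
np.savez("e.npz",pose=c["pose"]); print(o,r.get_obs()["tcp_pos"],r.get_obs()["clock"])
cv2.imwrite("pics/e1.png",cv2.resize(im[70:280,285:455],None,fx=2.8,fy=2.8,interpolation=cv2.INTER_CUBIC))
```

```text
[ 0.42138158 -0.24745179  0.260481  ] [ 0.42028413 -0.24875159  0.26030541] 2.2
```

View pics/e1.png

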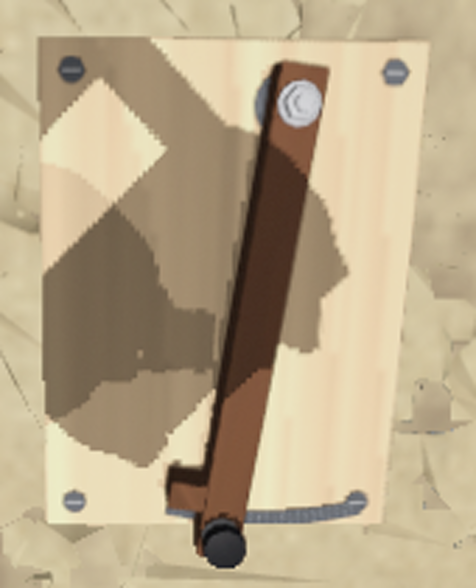

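>>> move_arm:
  deltas:
    - [0.3,-5.4,0.2,0,0,0,1]
    - [0.5,-10.9,0.4,0,0,0,1]
    - [0.8,-16.3,0.6,0,0,0,1]
    - [1,-21.8,0.8,0,0,0,1]
    - [1.3,-27.2,1,0,0,0,1]
    - [1.5,-32.7,1.2,0,0,0,1]
    - [1.8,-38.1,1.5,0,0,0,1]
    - [2,-43.3,2,0,0,0,1]

```text
clock: 3.2
tcp_pos: [0.4392, 0.1852, 0.2404]
orientation: [0.0, 1.0, 0.0, 0.0]
wrist_force: [1.1, -0.7, 0.8]
gripper_width: 0.0852
```

Run:
```python
from h import *
r.grab_frame("wrist");r.grab_frame("wrist")
c=r.calibration("wrist");o=r.get_obs()["tcp_pos"]; im=r.grab_frame("wrist"); cv2.imwrite("pics/g.png",im)
np.savez("g.npz",pose=c["pose"]); print(o,r.get_obs()["tcp_pos"],r.get_obs()["clock"],Rt().as_matrix().round(4))
```

```text
[0.43849263 0.18696943 0.23967539] [0.43878553 0.18504381 0.23987304] 3.35 [[ 1.0e+00  4.3e-03 -7.0e-04]
 [ 4.3e-03 -1.0e+00 -4.0e-04]
 [-7.0e-04  4.0e-04 -1.0e+00]]
```

View pics/g.png

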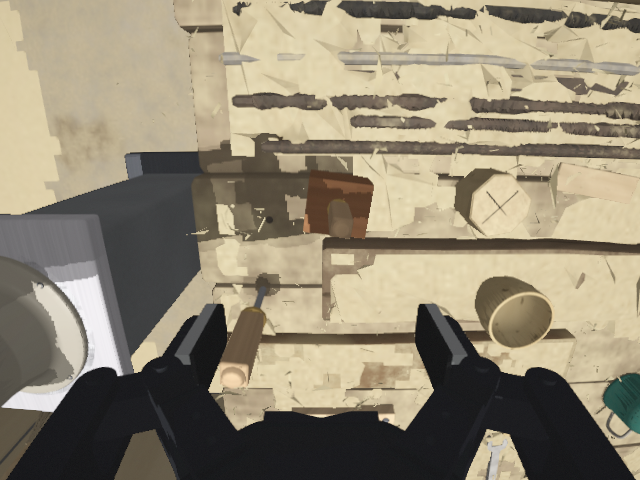

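Run:
```python
from h import *
im=cv2.imread("pics/g.png"); cv2.imwrite("pics/g1.png",cv2.resize(im[160:250,295:385],None,fx=6,fy=6,interpolation=cv2.INTER_CUBIC))
c=dict(r.calibration("wrist")); c["pose"]=np.load("e.npz")["pose"]
f=lambda p,o,k:[((p[0]+.5)/k-.5+o[0]),((p[1]+.5)/k-.5+o[1])]
nut=onz("wrist",[f((301,102),(285,70),2.8)],.052,c)[0];knob=onz("wrist",[f((222,543),(285,70),2.8)],.057,c)[0]
d=knob-nut;print(nut,knob,np.linalg.norm(d[:2]),np.arctan2(d[0],-d[1]))
e=onz("wrist",[f(p,(285,70),2.8) for p in [(328,72),(247,500),(284,70),(209,465)]],.0415,c);print(e)
for i in (0,2):
  d=e[i+1]-e[i];print(np.arctan2(d[0],-d[1]))
print("foot/panel",onz("wrist",[f(p,(285,70),2.8) for p in [(38,38),(430,42),(380,524),(50,523)]],.018,c))
```

```text
[ 0.49253305 -0.14795676  0.052     ] [ 0.471828   -0.31447594  0.057     ] 0.16780147671439022 -0.123705442341655
[[ 0.50374787 -0.13711949  0.0415    ]
 [ 0.48344866 -0.30194673  0.0415    ]
 [ 0.48781145 -0.13672788  0.0415    ]
 [ 0.4670743  -0.28678634  0.0415    ]]
-0.12253748613071452
-0.1373239806534837
foot/panel [[ 0.39833868 -0.12462286  0.018     ]
 [ 0.54752839 -0.1238427   0.018     ]
 [ 0.54759154 -0.32218898  0.018     ]
 [ 0.40095823 -0.32241067  0.018     ]]
```

View pics/g1.png

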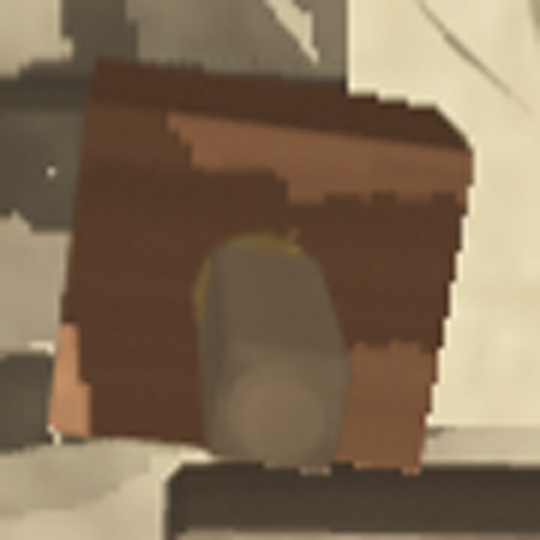

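Run:
```python
from h import *
c=dict(r.calibration("wrist")); c["pose"]=np.load("g.npz")["pose"]
f=lambda p,o,k:[((p[0]+.5)/k-.5+o[0]),((p[1]+.5)/k-.5+o[1])]
print(onz("wrist",[f((275,412),(295,160),6)],.125,c))
s=onz("wrist",[f(p,(295,160),6) for p in [(95,75),(472,152),(420,472),(52,432)]],.056,c);print(s,s.mean(0))
Rd=R.from_matrix(np.diag([1,-1,-1.]))
move([.4555,.1875,.20],Rd);move([.4555,.1875,.068],Rd)
```

```text
[[0.45535631 0.18987496 0.125     ]]
[[0.42949215 0.22453878 0.056     ]
 [0.49083935 0.21240424 0.056     ]
 [0.48491299 0.15708238 0.056     ]
 [0.42186954 0.16402998 0.056     ]] [0.45677851 0.18951385 0.056     ]
delta [ 1.68 -0.24  3.99] [0.0004 0.0007 0.0043]
delta [ 1.69 -0.25 17.19] [0.0004 0.0007 0.0043]
```

>>> move_arm:
  deltas:
    - [0.8,-0.2,2,0,0,0.004,1]
    - [1.7,-0.35,4,0,0,0.004,1]
    - [1.7,-0.35,7,0,0,0.004,1]
    - [1.7,-0.35,10.5,0,0,0.004,1]
    - [1.7,-0.35,14,0,0,0.004,1]
    - [1.7,-0.35,16.5,0,0,0.004,1]
    - [1.7,-0.35,17.1,0,0,0.004,1]
    - [1.7,-0.35,17.1,0,0,0.004,1]

```text
clock: 4.35
tcp_pos: [0.4562, 0.1877, 0.0695]
orientation: [0.0, 1.0, -0.001, -0.0]
wrist_force: [-0.1, 0.2, 0.6]
gripper_width: 0.0857
```

Run:
```python
from h import *
im=r.grab_frame("wrist");cv2.imwrite("pics/i.png",im)
im=r.grab_frame("scene");cv2.imwrite("pics/j.png",cv2.resize(im[180:400,200:440],None,fx=3,fy=3))
print(r.get_obs()["tcp_pos"],r.get_obs()["wrist_force"],r.get_obs()["clock"])
```

```text
[0.45640529 0.18820672 0.06996609] [-1.39038275 -0.08883246  0.3877364 ] 4.45
```

View pics/i.png

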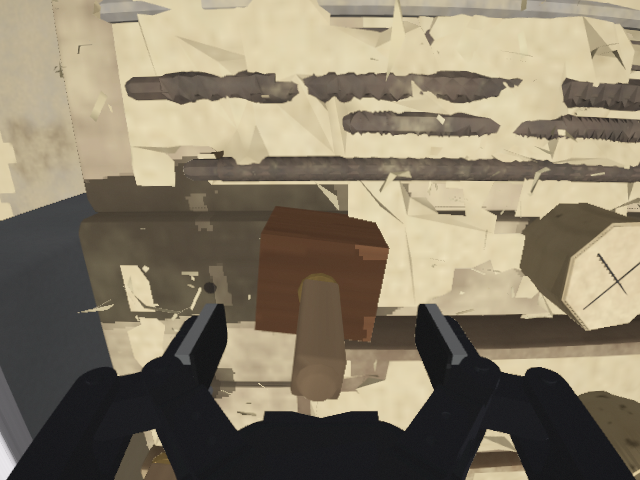

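View pics/j.png

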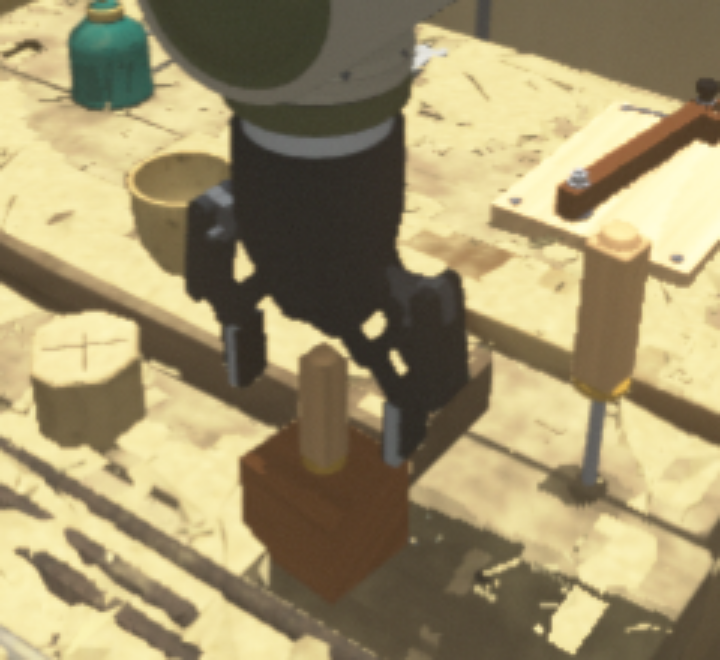

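>>> move_arm:
  deltas:
    - [0,0,0,0,0,0,-1]
    - [0,0,0,0,0,0,-1]
    - [0,0,0,0,0,0,-1]
    - [0,0,0,0,0,0,-1]
    - [0,0,0,0,0,0,-1]
    - [0,0,0,0,0,0,-1]
    - [0,0,0,0,0,0,-1]
    - [0,0,0,0,0,0,-1]
  force: 80

```text
clock: 5.45
tcp_pos: [0.4564, 0.1883, 0.0701]
orientation: [0.0, 1.0, -0.0, 0.001]
wrist_force: [-2.6, -0.4, 4.7]
gripper_width: 0.017
```

Run:
```python
from h import *
im=r.grab_frame("wrist");cv2.imwrite("pics/k.png",im)
o=r.get_obs();print(o["tcp_pos"],o["wrist_force"],o["moment"],o["clock"],o["gripper_width"],Rt().as_rotvec())
```

```text
[0.45647748 0.18825991 0.07015138] [-1.06824545  0.00608477  5.02097281] [0.01590973 0.26931371 0.01206157] 5.5 0.01701452793508893 [ 3.14150916e+00 -5.82711148e-04  2.29024182e-03]
```

View pics/k.png

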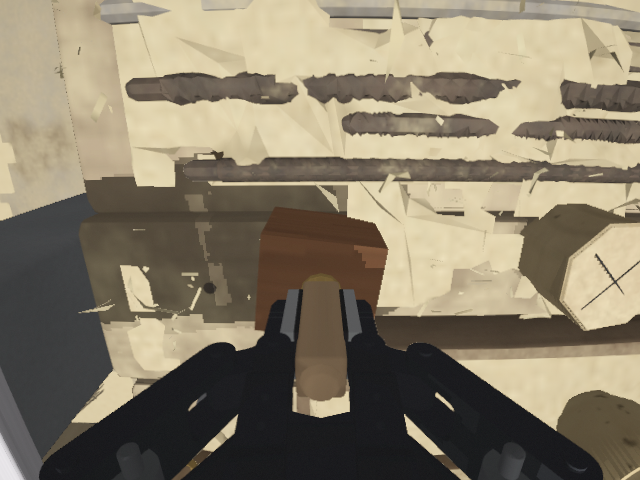

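>>> move_arm:
  deltas:
    - [0,0,-1,0,0,0,-1]
    - [0,0,-4,0,0,0,-1]
    - [0,0,-8,0,0,0,-1]
    - [0,0,-12,0,0,0,-1]
    - [0,0,-15,0,0,0,-1]
    - [0,0,-17,0,0,0,-1]
    - [0,0,-18,0,0,0,-1]
    - [0,0,-18,0,0,0,-1]
  force: 120

```text
clock: 6.5
tcp_pos: [0.4562, 0.1883, 0.2502]
orientation: [0.0, 1.0, -0.0, 0.001]
wrist_force: [0.3, -0.7, -1.5]
gripper_width: 0.0166
```

Run:
```python
from h import *
r.grab_frame("wrist");r.grab_frame("scene")
im=r.grab_frame("wrist");cv2.imwrite("pics/l.png",im)
im=r.grab_frame("scene");cv2.imwrite("pics/m.png",cv2.resize(im[80:400,150:470],None,fx=1.8,fy=1.8))
o=r.get_obs();print(o["tcp_pos"],o["wrist_force"],o["moment"],o["clock"],o["gripper_width"],Rt().as_rotvec())
move([.463,-.180,.25],R.from_euler("z",-.125)*R.from_matrix(np.diag([1,-1,-1.])))
```

```text
[0.45590535 0.18822423 0.24928505] [-0.58599816 -1.12986319 -0.72511753] [ 0.02803001 -0.01001516 -0.0321484 ] 6.7 0.016725333287858666 [ 3.14124274e+00 -7.13653683e-04 -4.29643390e-04]
delta [ 0.73 36.82 -0.06] [0.0004 0.0003 0.1245]
```

View pics/l.png

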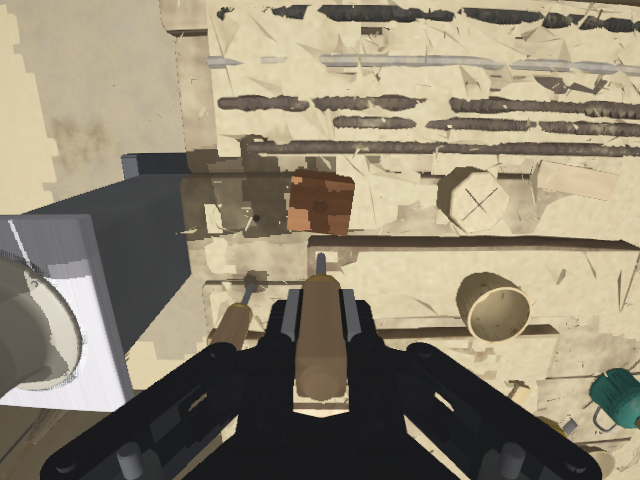

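View pics/m.png

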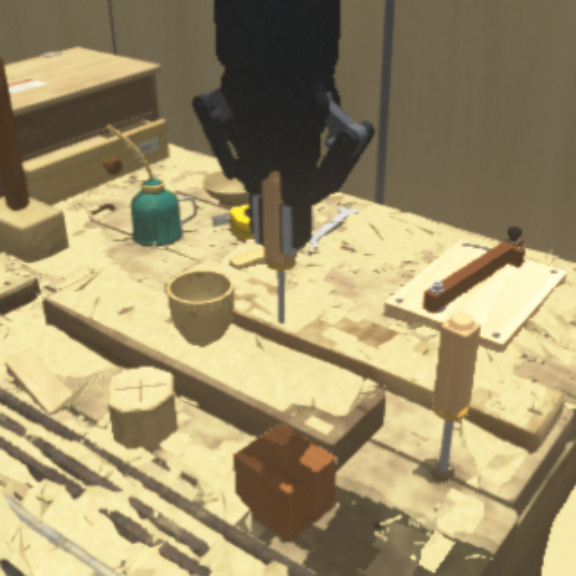

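>>> move_arm:
  deltas:
    - [0.1,4,0,0,0,0.015,-1]
    - [0.2,9,0,0,0,0.03,-1]
    - [0.3,14,0,0,0,0.05,-1]
    - [0.4,19.5,0,0,0,0.07,-1]
    - [0.5,25,0,0,0,0.09,-1]
    - [0.6,30,0,0,0,0.11,-1]
    - [0.7,34.5,0,0,0,0.1245,-1]
    - [0.7,36.8,0,0,0,0.1245,-1]

```text
clock: 7.7
tcp_pos: [0.4624, -0.1818, 0.2487]
orientation: [-0.0, 0.998, -0.063, -0.001]
wrist_force: [0.3, 0.7, -1.1]
gripper_width: 0.0167
```

Run:
```python
from h import *
for n in ["wrist"]*3: r.grab_frame(n)
c=r.calibration("wrist");o=r.get_obs();im=r.grab_frame("wrist");cv2.imwrite("pics/n.png",im)
cv2.imwrite("pics/n1.png",cv2.resize(im[60:270,240:430],None,fx=2.8,fy=2.8,interpolation=cv2.INTER_CUBIC))
np.savez("n.npz",pose=c["pose"])
im=r.grab_frame("top");cv2.imwrite("pics/o.png",cv2.resize(im[180:350,320:520],None,fx=3.5,fy=3.5,interpolation=cv2.INTER_CUBIC))
print(o["tcp_pos"],o["wrist_force"],o["clock"],Rt().as_matrix().round(4))
print(onz("wrist",[(321,255)],o["tcp_pos"][2]-.061,c))
```

```text
[ 0.4625039  -0.18020451  0.24872049] [ 0.2659267   0.35038676 -0.81344726] 7.85 [[ 9.923e-01 -1.241e-01 -8.000e-04]
 [-1.241e-01 -9.923e-01  3.000e-04]
 [-8.000e-04 -2.000e-04 -1.000e+00]]
[[ 0.46378887 -0.17855629  0.18772049]]
```

View pics/n1.png

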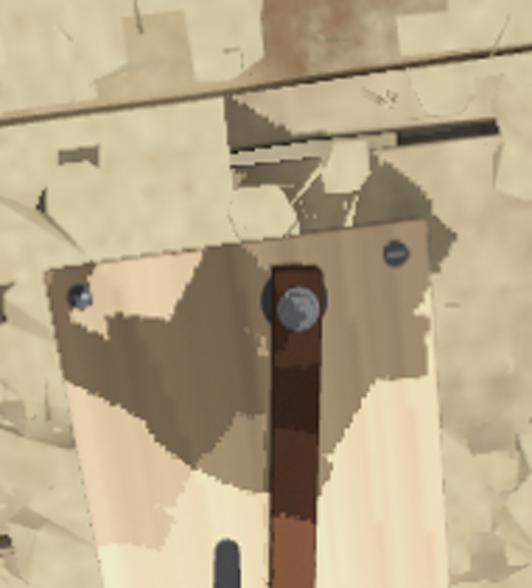

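View pics/o.png

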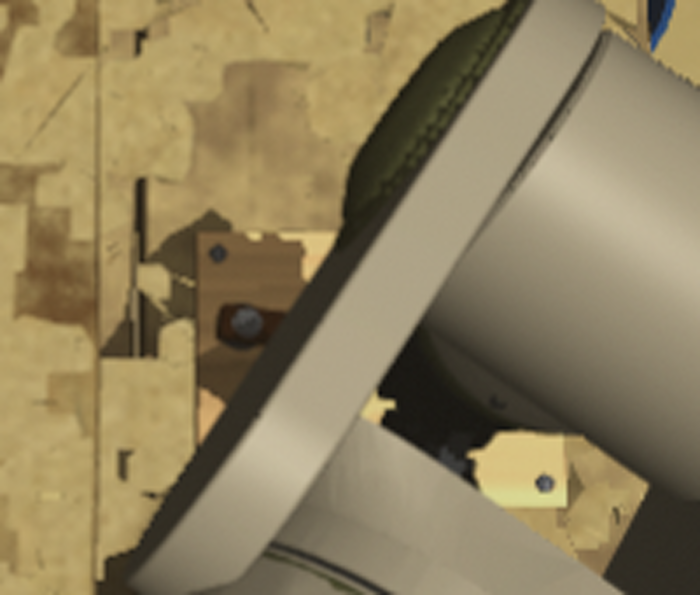

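>>> move_arm:
  deltas:
    - [0,-0.3,2,0,0,0,-1]
    - [0,-0.3,5,0,0,0,-1]
    - [0,-0.3,8.5,0,0,0,-1]
    - [0,-0.3,12,0,0,0,-1]
    - [0,-0.3,14.5,0,0,0,-1]
    - [0,-0.3,15.7,0,0,0,-1]
    - [0,-0.3,16,0,0,0,-1]
    - [0,-0.3,16,0,0,0,-1]

```text
clock: 8.95
tcp_pos: [0.4633, -0.176, 0.0898]
orientation: [0.0, 0.998, -0.062, 0.0]
wrist_force: [-0.3, 0.3, -1.1]
gripper_width: 0.0166
```

Run:
```python
from h import *
for n in ["wrist"]*3: r.grab_frame(n)
c=r.calibration("wrist");o=r.get_obs();im=r.grab_frame("wrist");cv2.imwrite("pics/p.png",im)
np.savez("p.npz",pose=c["pose"])
im=r.grab_frame("scene");cv2.imwrite("pics/q.png",cv2.resize(im[150:290,335:495],None,fx=4,fy=4,interpolation=cv2.INTER_CUBIC))
print(o["tcp_pos"],o["wrist_force"],o["moment"],o["clock"],Rt().as_matrix().round(4))
```

```text
[ 0.46330302 -0.17613666  0.08986335] [ 0.38523076  0.16324984 -1.08861783] [-0.0030991  -0.06657837 -0.04088172] 9.1 [[ 9.923e-01 -1.241e-01  1.000e-04]
 [-1.241e-01 -9.923e-01 -2.000e-04]
 [ 1.000e-04  2.000e-04 -1.000e+00]]
```

View pics/p.png

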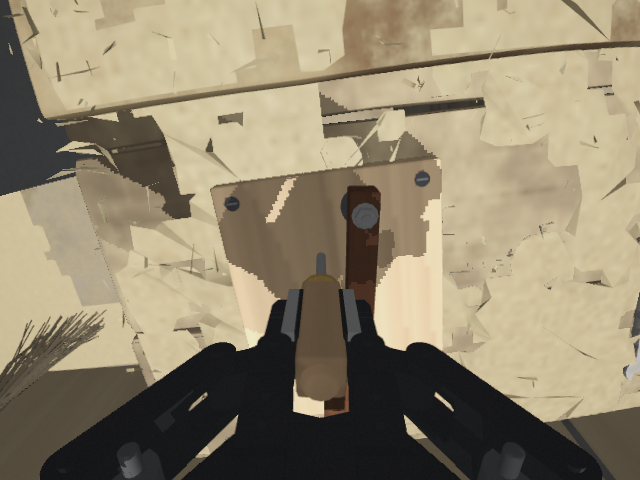

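View pics/q.png

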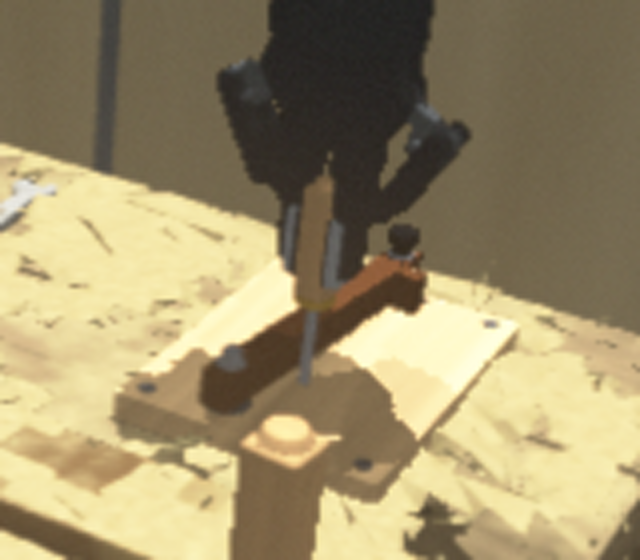

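>>> move_arm:
  deltas:
    - [0,0,0.2,0,0,0,-1]
    - [0,0,0.4,0,0,0,-1]
    - [0,0,0.55,0,0,0,-1]
    - [0,0,0.65,0,0,0,-1]
    - [0,0,0.75,0,0,0,-1]
    - [0,0,0.75,0,0,0,-1]

```text
clock: 9.95
tcp_pos: [0.4632, -0.1761, 0.0821]
orientation: [0.0, 0.998, -0.062, 0.0]
wrist_force: [-0.2, -0.5, -0.3]
gripper_width: 0.0164
```

>>> move_arm:
  deltas:
    - [0,0,0.04,0,0,0,-1]
    - [0,0,0.08,0,0,0,-1]
    - [0,0,0.1,0,0,0,-1]
    - [0,0,0.1,0,0,0,-1]

```text
clock: 10.45
tcp_pos: [0.4633, -0.1762, 0.0816]
orientation: [0.0, 0.998, -0.062, 0.0]
wrist_force: [-1.3, 0.5, 6.4]
gripper_width: 0.0162
```

>>> move_arm:
  deltas:
    - [0.2,0,0.03,0,0,0,-1]
    - [0.4,0,0.03,0,0,0,-1]
    - [0.6,0,0.03,0,0,0,-1]
    - [0.8,0,0.03,0,0,0,-1]
    - [0.9,0,0.03,0,0,0,-1]
    - [1.0,0,0.03,0,0,0,-1]
    - [1.0,0,0.03,0,0,0,-1]

```text
clock: 11.32
tcp_pos: [0.4728, -0.1774, 0.0816]
orientation: [0.0, 0.998, -0.062, -0.0]
wrist_force: [-3.8, 0.6, 6.6]
gripper_width: 0.0165
```

>>> move_arm:
  deltas:
    - [0.06,0,0.03,0,0,0,-1]
    - [0.12,0,0.03,0,0,0,-1]
    - [0.16,0,0.03,0,0,0,-1]
    - [0.16,0,0.03,0,0,0,-1]

```text
clock: 11.82
tcp_pos: [0.4738, -0.1775, 0.0815]
orientation: [0.0, 0.998, -0.062, -0.001]
wrist_force: [-4.1, 0.6, 6.9]
gripper_width: 0.0165
```

>>> move_arm:
  deltas:
    - [0.06,0,0.03,0,0,0,-1]
    - [0.12,0,0.03,0,0,0,-1]
    - [0.18,0,0.03,0,0,0,-1]
    - [0.2,0,0.03,0,0,0,-1]

```text
clock: 12.32
tcp_pos: [0.4753, -0.1777, 0.0815]
orientation: [0.0, 0.998, -0.062, -0.002]
wrist_force: [-5.6, 0.6, 7.4]
gripper_width: 0.0167
```

Run:
```python
from h import *
im=r.grab_frame("wrist");cv2.imwrite("pics/s.png",cv2.resize(im[160:420,200:460],None,fx=2.3,fy=2.3,interpolation=cv2.INTER_CUBIC))
o=r.get_obs();print(o["tcp_pos"],Rt().inv().apply(o["wrist_force"]),Rt().inv().apply(o["moment"]),o["clock"])
```

```text
[ 0.47529165 -0.17767539  0.08152278] [-5.61537791 -0.03656753 -6.79444923] [ 0.02006527 -1.04244858  0.01786668] 12.375
```

View pics/s.png

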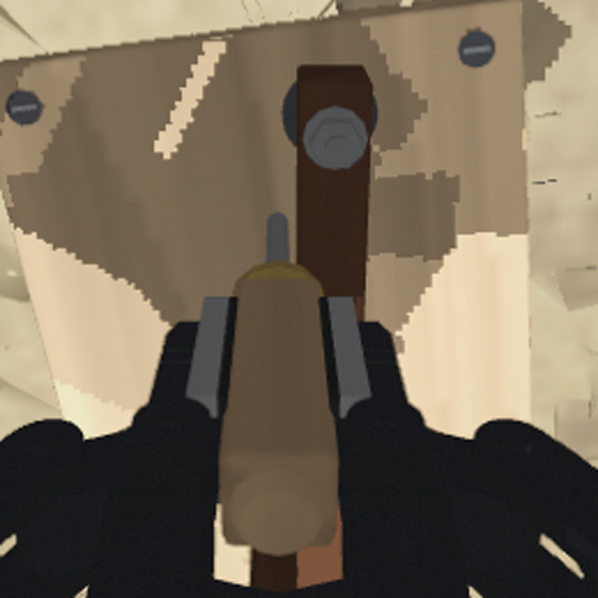

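>>> move_arm:
  deltas:
    - [0.06,0,0.01,0,0,0,-1]
    - [0.12,0,0.01,0,0,0,-1]
    - [0.18,0,0.01,0,0,0,-1]
    - [0.2,0,0.01,0,0,0,-1]

```text
clock: 12.88
tcp_pos: [0.4768, -0.1779, 0.0816]
orientation: [-0.0, 0.998, -0.062, -0.003]
wrist_force: [-4.2, 0.1, 5.5]
gripper_width: 0.0165
```

```bash
cat > st.py <<'E'
from h import *
o=r.get_obs();p=o["tcp_pos"];T=Rt()
d=p[:2]-np.array([.4923,-.147]);a=-.125
print(np.round(p,4),"F",T.inv().apply(o["wrist_force"]).round(2),"M",T.inv().apply(o["moment"]).round(2),"s,n mm",np.round([1e3*(d@[np.sin(a),-np.cos(a)]),1e3*(d@[-np.cos(a),-np.sin(a)])],1),"t",round(o["clock"],2))
Rd=R.from_euler("z",a)*R.from_matrix(np.diag([1,-1,-1.]))
print("rot",(T.inv()*Rd).as_rotvec().round(4))
E
python3 st.py
```

```text
[ 0.4768 -0.1779  0.0816] F [-4.16  0.41 -5.47] M [ 0.07 -0.93 -0.01] s,n mm [32.6 11.5] t 12.88
rot [0.0003 0.0051 0.0017]
```

>>> move_arm:
  deltas:
    - [0.06,0,0.01,0,0.005,0,-1]
    - [0.12,0,0.01,0,0.005,0,-1]
    - [0.15,0,0.01,0,0.005,0,-1]
    - [0.15,0,0.01,0,0.005,0,-1]

```text
clock: 13.38
tcp_pos: [0.4776, -0.1779, 0.0816]
orientation: [-0.0, 0.998, -0.061, -0.001]
wrist_force: [-6.6, 0.5, 7.6]
gripper_width: 0.0164
```

```bash
python3 st.py
```

```text
[ 0.4776 -0.1779  0.0816] F [-6.65  0.34 -7.56] M [-0.07 -1.42 -0.03] s,n mm [32.5 10.8] t 13.38
rot [0.0001 0.0024 0.002 ]
```

>>> move_arm:
  deltas:
    - [0.05,0,-0.02,0,0.003,0,-1]
    - [0.1,0,-0.02,0,0.003,0,-1]
    - [0.12,0,-0.02,0,0.003,0,-1]
    - [0.12,0,-0.02,0,0.003,0,-1]

```text
clock: 13.88
tcp_pos: [0.4777, -0.1779, 0.0816]
orientation: [-0.0, 0.998, -0.061, -0.001]
wrist_force: [-7.6, 0.3, 5.9]
gripper_width: 0.0172
```

```bash
python3 st.py;python3 - <<'E'
from h import *
im=r.grab_frame("wrist");cv2.imwrite("pics/t.png",cv2.resize(im[160:420,200:460],None,fx=2.3,fy=2.3,interpolation=cv2.INTER_CUBIC))
im=r.grab_frame("scene");cv2.imwrite("pics/u.png",cv2.resize(im[180:280,365:475],None,fx=5.5,fy=5.5,interpolation=cv2.INTER_CUBIC))
E
```

```text
[ 0.4777 -0.1779  0.0816] F [-7.58  0.67 -5.86] M [-0.25 -1.82 -0.03] s,n mm [32.5 10.7] t 13.88
rot [-0.0002  0.0026  0.0024]
```

View pics/t.png

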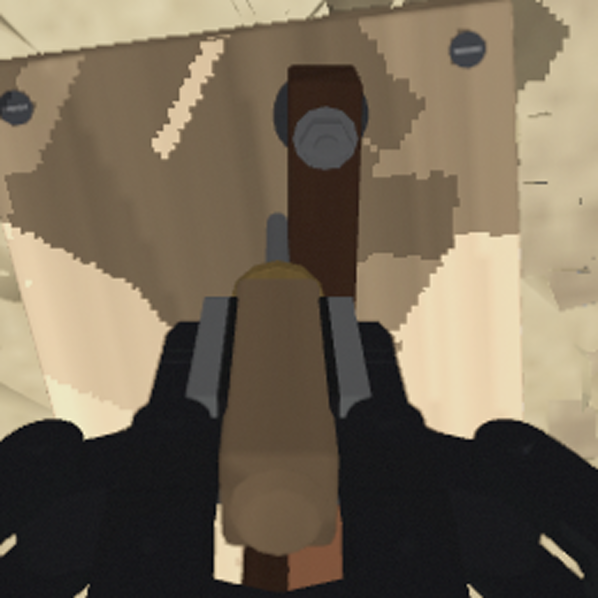

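View pics/u.png

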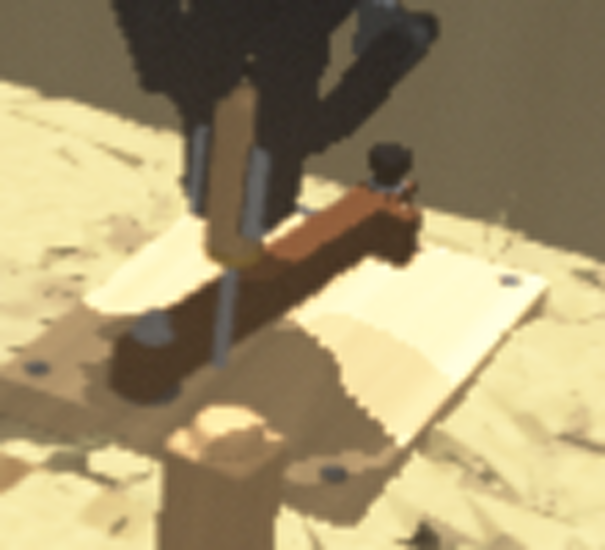

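>>> move_arm:
  deltas:
    - [0.1,0,0.01,0,0.003,0,-1]
    - [0.1,0,0.01,0,0.003,0,-1]
    - [0.1,0.1,0.01,0,0.003,0,-1]
    - [0.1,0.25,0.01,0,0.003,0,-1]
    - [0.1,0.4,0.01,0,0.003,0,-1]
    - [0.1,0.55,0.01,0,0.003,0,-1]
    - [0.1,0.7,0.01,0,0.003,0,-1]
    - [0.1,0.85,0.01,0,0.003,0,-1]

```text
clock: 14.98
tcp_pos: [0.4769, -0.184, 0.0814]
orientation: [-0.003, 0.998, -0.061, -0.001]
wrist_force: [-4.2, 12.6, 9.6]
gripper_width: 0.0166
```

```bash
python3 st.py
```

```text
[ 0.4769 -0.184   0.0814] F [ -5.76 -12.01  -9.54] M [ 2.59 -1.27  0.01] s,n mm [38.7 10.7] t 14.97
rot [-0.0052  0.0028  0.0021]
```

>>> move_arm:
  deltas:
    - [0.06,0.15,-0.02,-0.003,0.002,0,-1]
    - [0.06,0.3,-0.03,-0.003,0.002,0,-1]
    - [0.06,0.45,-0.03,-0.003,0.002,0,-1]
    - [0.06,0.6,-0.03,-0.003,0.002,0,-1]
    - [0.06,0.75,-0.03,-0.003,0.002,0,-1]
    - [0.06,0.9,-0.03,-0.003,0.002,0,-1]

```text
clock: 15.72
tcp_pos: [0.4759, -0.1913, 0.0815]
orientation: [-0.003, 0.998, -0.062, -0.001]
wrist_force: [-3.4, 9.6, 7.3]
gripper_width: 0.0169
```

```bash
python3 st.py
```

```text
[ 0.4759 -0.1913  0.0815] F [-4.62 -9.12 -7.27] M [ 2.01 -0.94 -0.02] s,n mm [46.  10.7] t 15.72
rot [-0.006   0.003   0.0018]
```

>>> move_arm:
  deltas:
    - [0.06,0.25,-0.02,-0.003,0.002,0,-1]
    - [0.06,0.4,-0.02,-0.003,0.002,0,-1]
    - [0.06,0.55,-0.02,-0.003,0.002,0,-1]
    - [0.06,0.7,-0.02,-0.003,0.002,0,-1]
    - [0.06,0.85,-0.02,-0.003,0.002,0,-1]
    - [0.06,1.0,-0.02,-0.003,0.002,0,-1]

```text
clock: 16.48
tcp_pos: [0.4749, -0.1995, 0.0815]
orientation: [-0.003, 0.998, -0.062, -0.001]
wrist_force: [-2.3, 8.1, 7.4]
gripper_width: 0.0162
```

```bash
python3 st.py
```

```text
[ 0.4749 -0.1995  0.0815] F [-3.29 -7.81 -7.31] M [ 1.97 -0.86 -0.01] s,n mm [54.3 10.7] t 16.48
rot [-0.0067  0.0029  0.0014]
```

>>> move_arm:
  deltas:
    - [0.09,0.25,-0.02,-0.003,0.002,0,-1]
    - [0.09,0.4,-0.02,-0.003,0.002,0,-1]
    - [0.09,0.55,-0.02,-0.003,0.002,0,-1]
    - [0.09,0.7,-0.02,-0.003,0.002,0,-1]
    - [0.09,0.85,-0.02,-0.003,0.002,0,-1]
    - [0.09,1.0,-0.02,-0.003,0.002,0,-1]
    - [0.09,1.15,-0.02,-0.003,0.002,0,-1]

```text
clock: 17.35
tcp_pos: [0.4738, -0.209, 0.0814]
orientation: [-0.004, 0.998, -0.062, -0.002]
wrist_force: [-2.9, 10.3, 9.5]
gripper_width: 0.0167
```

```bash
python3 st.py
```

```text
[ 0.4738 -0.209   0.0814] F [-4.16 -9.91 -9.39] M [ 2.21 -1.05 -0.  ] s,n mm [63.8 10.6] t 17.35
rot [-0.008   0.0035  0.0013]
```

>>> move_arm:
  deltas:
    - [0.09,0.25,-0.035,-0.006,0.003,0,-1]
    - [0.09,0.4,-0.035,-0.006,0.003,0,-1]
    - [0.09,0.55,-0.035,-0.006,0.003,0,-1]
    - [0.09,0.7,-0.035,-0.006,0.003,0,-1]
    - [0.09,0.85,-0.035,-0.006,0.003,0,-1]
    - [0.09,1.0,-0.035,-0.006,0.003,0,-1]
    - [0.09,1.15,-0.035,-0.006,0.003,0,-1]

```text
clock: 18.23
tcp_pos: [0.4727, -0.2185, 0.0815]
orientation: [-0.003, 0.998, -0.062, -0.001]
wrist_force: [-3.6, 9.7, 7.9]
gripper_width: 0.0166
```

```bash
python3 st.py
```

```text
[ 0.4727 -0.2185  0.0815] F [-4.82 -9.21 -7.78] M [ 2.23 -1.08 -0.03] s,n mm [73.4 10.6] t 18.23
rot [-0.0064  0.0034  0.001 ]
```

Stable; continuing.

>>> move_arm:
  deltas:
    - [0.09,0.25,-0.03,-0.004,0.003,0,-1]
    - [0.09,0.4,-0.03,-0.004,0.003,0,-1]
    - [0.09,0.55,-0.03,-0.004,0.003,0,-1]
    - [0.09,0.7,-0.03,-0.004,0.003,0,-1]
    - [0.09,0.85,-0.03,-0.004,0.003,0,-1]
    - [0.09,1.0,-0.03,-0.004,0.003,0,-1]
    - [0.09,1.15,-0.03,-0.004,0.003,0,-1]

```text
clock: 19.1
tcp_pos: [0.4715, -0.2279, 0.0814]
orientation: [-0.004, 0.998, -0.062, -0.001]
wrist_force: [-4.2, 9.1, 8.3]
gripper_width: 0.0163
```

```bash
python3 st.py
```

```text
[ 0.4715 -0.2279  0.0814] F [-5.37 -8.57 -8.23] M [ 2.16 -1.14  0.  ] s,n mm [82.8 10.5] t 19.1
rot [-0.0071  0.0032  0.0007]
```

>>> move_arm:
  deltas:
    - [0.08,0.25,-0.03,-0.006,0.003,0,-1]
    - [0.08,0.4,-0.03,-0.006,0.003,0,-1]
    - [0.08,0.55,-0.03,-0.006,0.003,0,-1]
    - [0.08,0.7,-0.03,-0.006,0.003,0,-1]
    - [0.08,0.85,-0.03,-0.006,0.003,0,-1]
    - [0.08,1.0,-0.03,-0.006,0.003,0,-1]
    - [0.08,1.15,-0.03,-0.006,0.003,0,-1]

```text
clock: 19.98
tcp_pos: [0.4704, -0.2373, 0.0815]
orientation: [-0.003, 0.998, -0.062, -0.001]
wrist_force: [-3.4, 9.6, 8.4]
gripper_width: 0.0171
```

```bash
python3 st.py
```

```text
[ 0.4704 -0.2373  0.0815] F [-4.61 -9.11 -8.37] M [ 2.25 -1.04 -0.02] s,n mm [92.4 10.5] t 19.98
rot [-0.0054  0.0029  0.0005]
```

>>> move_arm:
  deltas:
    - [0.09,0.25,-0.03,-0.005,0.003,0,-1]
    - [0.09,0.4,-0.03,-0.005,0.003,0,-1]
    - [0.09,0.55,-0.03,-0.005,0.003,0,-1]
    - [0.09,0.7,-0.03,-0.005,0.003,0,-1]
    - [0.09,0.85,-0.03,-0.005,0.003,0,-1]
    - [0.09,1.0,-0.03,-0.005,0.003,0,-1]
    - [0.09,1.15,-0.03,-0.005,0.003,0,-1]

```text
clock: 20.85
tcp_pos: [0.4692, -0.2467, 0.0814]
orientation: [-0.003, 0.998, -0.062, -0.001]
wrist_force: [-5.1, 10.1, 8.5]
gripper_width: 0.0168
```

```bash
python3 st.py
```

```text
[ 0.4692 -0.2467  0.0814] F [-6.38 -9.47 -8.48] M [ 2.24 -1.12 -0.03] s,n mm [101.8  10.5] t 20.85
rot [-0.0052  0.0028  0.0004]
```

>>> move_arm:
  deltas:
    - [0.07,0.25,-0.03,-0.005,0.003,0,-1]
    - [0.07,0.4,-0.03,-0.005,0.003,0,-1]
    - [0.07,0.55,-0.03,-0.005,0.003,0,-1]
    - [0.07,0.7,-0.03,-0.005,0.003,0,-1]
    - [0.07,0.85,-0.03,-0.005,0.003,0,-1]
    - [0.07,1.0,-0.03,-0.005,0.003,0,-1]
    - [0.07,1.15,-0.03,-0.005,0.003,0,-1]

```text
clock: 21.72
tcp_pos: [0.4681, -0.2562, 0.0814]
orientation: [-0.002, 0.998, -0.062, -0.001]
wrist_force: [-3.8, 9.5, 7.7]
gripper_width: 0.0167
```

```bash
python3 st.py
```

```text
[ 0.4681 -0.2562  0.0814] F [-5.   -9.01 -7.65] M [ 2.15 -1.05  0.  ] s,n mm [111.3  10.4] t 21.73
rot [-0.0045  0.0023  0.0003]
```

>>> move_arm:
  deltas:
    - [0.08,0.25,-0.03,-0.005,0.003,0,-1]
    - [0.08,0.4,-0.03,-0.005,0.003,0,-1]
    - [0.08,0.55,-0.03,-0.005,0.003,0,-1]
    - [0.08,0.7,-0.03,-0.005,0.003,0,-1]
    - [0.08,0.85,-0.03,-0.005,0.003,0,-1]
    - [0.08,1.0,-0.03,-0.005,0.003,0,-1]
    - [0.08,1.15,-0.03,-0.005,0.003,0,-1]

```text
clock: 22.6
tcp_pos: [0.4669, -0.2656, 0.0815]
orientation: [-0.002, 0.998, -0.062, -0.001]
wrist_force: [-4.3, 9.6, 8.6]
gripper_width: 0.0169
```

```bash
python3 st.py
```

```text
[ 0.4669 -0.2656  0.0815] F [-5.5  -8.99 -8.52] M [ 2.12 -1.12 -0.06] s,n mm [120.9  10.4] t 22.6
rot [-0.0039  0.002   0.0001]
```

>>> move_arm:
  deltas:
    - [0.08,0.25,-0.03,-0.004,0.003,0,-1]
    - [0.08,0.4,-0.03,-0.004,0.003,0,-1]
    - [0.08,0.55,-0.03,-0.004,0.003,0,-1]
    - [0.08,0.7,-0.03,-0.004,0.003,0,-1]
    - [0.08,0.85,-0.03,-0.004,0.003,0,-1]
    - [0.08,1.0,-0.03,-0.004,0.003,0,-1]
    - [0.08,1.15,-0.03,-0.004,0.003,0,-1]

```text
clock: 23.48
tcp_pos: [0.4658, -0.2751, 0.0815]
orientation: [-0.002, 0.998, -0.062, -0.001]
wrist_force: [-3.8, 9.3, 8.4]
gripper_width: 0.0168
```

```bash
python3 st.py
```

```text
[ 0.4658 -0.2751  0.0815] F [-4.97 -8.75 -8.35] M [ 2.14 -1.12 -0.03] s,n mm [130.4  10.4] t 23.48
rot [-0.0045  0.0017  0.    ]
```

>>> move_arm:
  deltas:
    - [0.08,0.25,-0.03,-0.004,0.003,0,-1]
    - [0.08,0.4,-0.03,-0.004,0.003,0,-1]
    - [0.08,0.55,-0.03,-0.004,0.003,0,-1]
    - [0.08,0.7,-0.03,-0.004,0.003,0,-1]
    - [0.08,0.85,-0.03,-0.004,0.003,0,-1]
    - [0.08,1.0,-0.03,-0.004,0.003,0,-1]

```text
clock: 24.22
tcp_pos: [0.4648, -0.283, 0.0814]
orientation: [-0.003, 0.998, -0.063, -0.001]
wrist_force: [-3.3, 10.6, 9.3]
gripper_width: 0.0165
```

```bash
python3 st.py
```

```text
[ 0.4648 -0.283   0.0814] F [ -4.6  -10.11  -9.21] M [ 2.16 -1.1  -0.01] s,n mm [138.4  10.4] t 24.23
rot [-0.0052  0.0016 -0.0001]
```

>>> move_arm:
  deltas:
    - [0.08,0.25,-0.035,-0.004,0.002,0,-1]
    - [0.08,0.38,-0.035,-0.004,0.002,0,-1]
    - [0.08,0.5,-0.035,-0.004,0.002,0,-1]
    - [0.08,0.6,-0.035,-0.004,0.002,0,-1]
    - [0.08,0.7,-0.035,-0.004,0.002,0,-1]

```text
clock: 24.85
tcp_pos: [0.4642, -0.288, 0.0815]
orientation: [-0.003, 0.998, -0.063, -0.001]
wrist_force: [-4.3, 9.0, 7.8]
gripper_width: 0.0163
```

```bash
python3 st.py
```

```text
[ 0.4642 -0.288   0.0815] F [-5.39 -8.4  -7.75] M [ 1.96 -1.11 -0.03] s,n mm [143.4  10.3] t 24.85
rot [-0.0056  0.0022 -0.0001]
```

>>> move_arm:
  deltas:
    - [0.08,0.22,-0.03,-0.004,0.002,0,-1]
    - [0.08,0.32,-0.03,-0.004,0.002,0,-1]
    - [0.08,0.42,-0.03,-0.004,0.002,0,-1]
    - [0.08,0.5,-0.03,-0.004,0.002,0,-1]

```text
clock: 25.35
tcp_pos: [0.4639, -0.2912, 0.0815]
orientation: [-0.003, 0.998, -0.063, -0.001]
wrist_force: [-4.0, 8.4, 7.8]
gripper_width: 0.0164
```

```bash
python3 st.py
```

```text
[ 0.4639 -0.2912  0.0815] F [-5.05 -7.92 -7.78] M [ 1.91 -1.12  0.01] s,n mm [146.6  10.2] t 25.35
rot [-0.0058  0.0028 -0.0001]
```

>>> move_arm:
  deltas:
    - [0.08,0.2,-0.03,-0.004,0.002,0,-1]
    - [0.08,0.28,-0.03,-0.004,0.002,0,-1]
    - [0.08,0.36,-0.03,-0.004,0.002,0,-1]
    - [0.08,0.42,-0.03,-0.004,0.002,0,-1]

```text
clock: 25.85
tcp_pos: [0.4636, -0.2936, 0.0815]
orientation: [-0.003, 0.998, -0.063, -0.002]
wrist_force: [-4.2, 9.5, 7.3]
gripper_width: 0.0168
```

```bash
python3 st.py
```

```text
[ 0.4636 -0.2936  0.0815] F [-5.37 -8.95 -7.27] M [ 2.02 -1.15  0.03] s,n mm [149.   10.2] t 25.85
rot [-0.006   0.0035 -0.0001]
```

>>> move_arm:
  deltas:
    - [0.08,0.2,-0.03,-0.004,0.003,0,-1]
    - [0.08,0.28,-0.03,-0.004,0.003,0,-1]
    - [0.08,0.36,-0.03,-0.004,0.003,0,-1]
    - [0.08,0.42,-0.03,-0.004,0.003,0,-1]

```text
clock: 26.35
tcp_pos: [0.4635, -0.2944, 0.0814]
orientation: [-0.005, 0.998, -0.063, -0.002]
wrist_force: [-1.9, 16.8, 12.1]
gripper_width: 0.0164
```

```bash
python3 st.py;python3 - <<'E'
from h import *
im=r.grab_frame("wrist");cv2.imwrite("pics/v.png",im)
im=r.grab_frame("scene");cv2.imwrite("pics/w.png",cv2.resize(im[180:280,365:475],None,fx=5.5,fy=5.5,interpolation=cv2.INTER_CUBIC))
E
```

```text
[ 0.4635 -0.2944  0.0814] F [ -4.03 -16.55 -11.93] M [ 3.65 -1.02  0.04] s,n mm [149.9  10.2] t 26.35
rot [-0.0094  0.0038 -0.0004]
```

View pics/v.png

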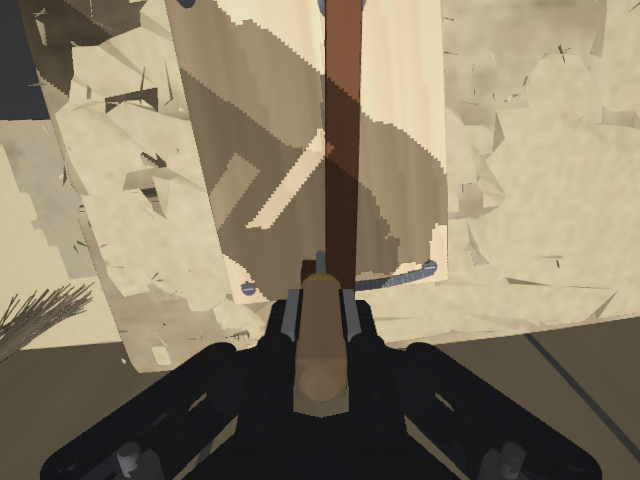

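View pics/w.png

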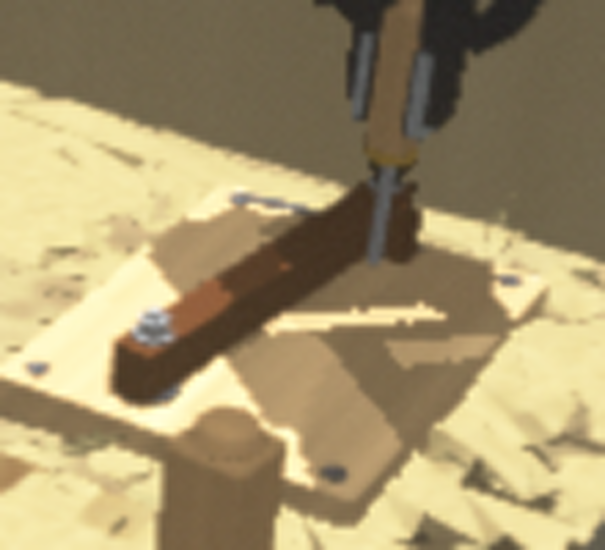

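>>> move_arm:
  deltas:
    - [0.08,0.12,-0.03,-0.006,0.003,0,-1]
    - [0.08,0.12,-0.03,-0.006,0.003,0,-1]
    - [0.08,0.12,-0.03,-0.006,0.003,0,-1]

```text
clock: 26.82
tcp_pos: [0.4636, -0.2938, 0.0815]
orientation: [-0.004, 0.998, -0.063, -0.002]
wrist_force: [-5.3, 8.1, 7.7]
gripper_width: 0.0167
```

```bash
python3 st.py
```

```text
[ 0.4636 -0.2938  0.0815] F [-6.32 -7.4  -7.58] M [ 1.92 -1.25  0.05] s,n mm [149.2  10.2] t 26.82
rot [-0.0076  0.0035 -0.0003]
```

Contact with panel, fence and stop is confirmed. Now I'll back off and lift.

>>> move_arm:
  deltas:
    - [-0.2,-0.2,-0.1,-0.007,0.003,0,-1]
    - [-0.4,-0.4,-0.8,-0.007,0.003,0,-1]
    - [-0.4,-0.4,-3,-0.007,0.003,0,-1]
    - [-0.4,-0.4,-6.5,-0.007,0.003,0,-1]
    - [-0.4,-0.4,-10.5,-0.007,0.003,0,-1]
    - [-0.4,-0.4,-14,-0.007,0.003,0,-1]
    - [-0.4,-0.4,-16.5,-0.007,0.003,0,-1]
    - [-0.4,-0.4,-16.8,-0.007,0.003,0,-1]

```text
clock: 27.82
tcp_pos: [0.461, -0.2911, 0.2512]
orientation: [0.001, 0.998, -0.063, 0.001]
wrist_force: [-0.2, 0.1, -1.3]
gripper_width: 0.0162
```

Run:
```python
from h import *
o=r.get_obs();print(o["tcp_pos"],o["wrist_force"],o["clock"])
Rd=R.from_matrix(np.diag([1,-1,-1.]))
move([.4562,-.05,.25],Rd);move([.4562,.188,.25],Rd)
```

```text
[ 0.46099237 -0.29110253  0.25116112] [-0.17408671  0.05707245 -1.30631857] 27.825
delta [ -3.49 -23.86   0.07] [ 0.0019 -0.0023 -0.1254]
delta [-6.470e+00 -4.747e+01  2.000e-02] [ 0.0019 -0.0023 -0.1254]
```

>>> move_arm:
  deltas:
    - [-0.6,-5,0,0,0,-0.015,-1]
    - [-1.4,-11,0,0,0,-0.03,-1]
    - [-2.2,-17,0,0.001,-0.001,-0.05,-1]
    - [-3.1,-23,0,0.001,-0.001,-0.07,-1]
    - [-4,-29,0,0.001,-0.001,-0.09,-1]
    - [-4.8,-35,0,0.002,-0.002,-0.11,-1]
    - [-5.6,-41,0,0.002,-0.002,-0.125,-1]
    - [-6.3,-46,0,0.002,-0.002,-0.125,-1]

```text
clock: 28.82
tcp_pos: [0.4553, 0.1753, 0.2492]
orientation: [-0.0, 1.0, 0.0, -0.0]
wrist_force: [1.3, 0.4, -1.4]
gripper_width: 0.0164
```

Run:
```python
from h import *
for i in range(5): r.grab_frame("wrist")
o=r.get_obs();print(o["tcp_pos"],o["wrist_force"],o["clock"])
Rd=R.from_matrix(np.diag([1,-1,-1.]))
move([.4564,.1883,.25],Rd)
im=r.grab_frame("wrist");cv2.imwrite("pics/x.png",im)
im=r.grab_frame("scene");cv2.imwrite("pics/y.png",cv2.resize(im[80:400,150:470],None,fx=1.8,fy=1.8))
```

```text
[0.45584429 0.17265246 0.24941825] [ 0.03431052 -0.48864688  0.53121046] 29.075
delta [ 0.05 -1.56 -0.06] [ 0.0004  0.0009 -0.0004]
```

View pics/x.png

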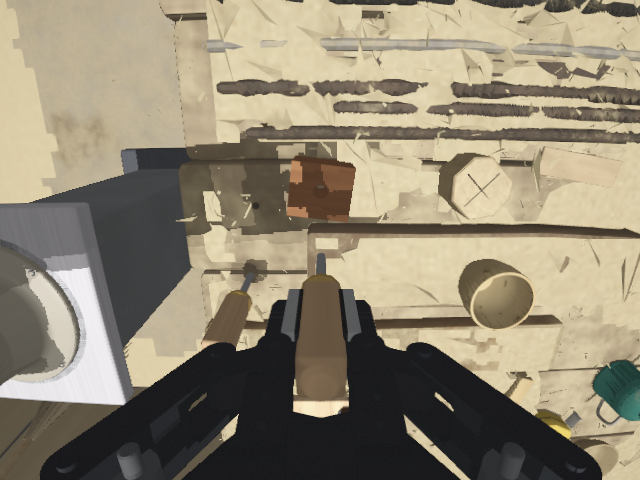

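Run:
```python
from h import *
a=cv2.imread("pics/l.png")[235:295,290:350];b=cv2.imread("pics/x.png")[235:295,290:350]
cv2.imwrite("pics/z.png",np.hstack([cv2.resize(q,None,fx=6,fy=6,interpolation=cv2.INTER_NEAREST) for q in (a,b)]))
```

```text
(no output)
```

View pics/z.png

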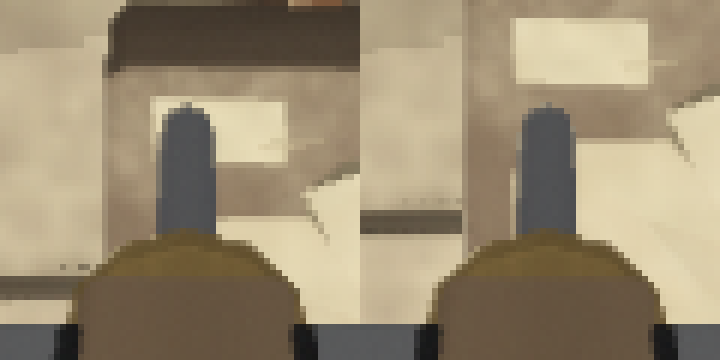

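>>> move_arm:
  deltas:
    - [0.05,-0.8,0,0,0.001,0,-1]
    - [0.05,-1.56,1,0,0.001,0,-1]
    - [0.05,-1.56,4,0,0.001,0,-1]
    - [0.05,-1.56,7.5,0,0.001,0,-1]
    - [0.05,-1.56,10.5,0,0.001,0,-1]
    - [0.05,-1.56,12,0,0.001,0,-1]
    - [0.05,-1.56,12.2,0,0.001,0,-1]
    - [0.05,-1.56,12.2,0,0.001,0,-1]

```text
clock: 30.18
tcp_pos: [0.4571, 0.1878, 0.1286]
orientation: [-0.0, 1.0, -0.001, 0.001]
wrist_force: [0.1, 0.7, -0.4]
gripper_width: 0.0165
```

Run:
```python
from h import *
r.grab_frame("wrist");r.grab_frame("wrist")
im=r.grab_frame("wrist");cv2.imwrite("pics/A.png",cv2.resize(im[170:350,230:410],None,fx=3,fy=3))
im=r.grab_frame("scene");cv2.imwrite("pics/B.png",cv2.resize(im[230:390,240:400],None,fx=4,fy=4))
o=r.get_obs();print(o["tcp_pos"],o["wrist_force"],o["clock"])
move([.4564,.1883,.0705],R.from_matrix(np.diag([1,-1,-1.])))
```

```text
[0.45695197 0.18772712 0.12853079] [-0.42900426 -0.75394796  0.00303161] 30.375
delta [-0.07 -0.06  5.8 ] [-0.     -0.0021 -0.002 ]
```

View pics/A.png

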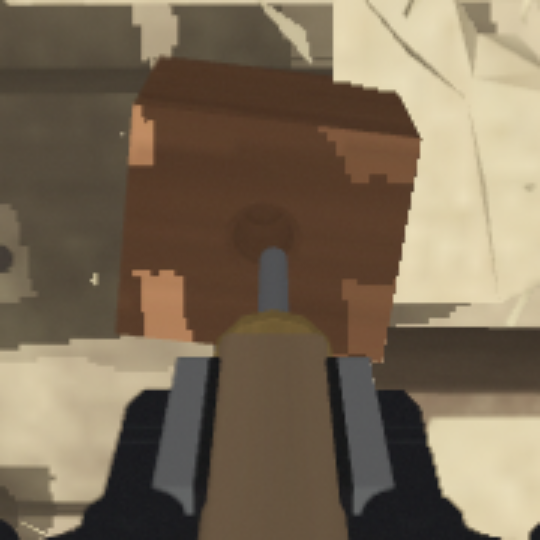

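View pics/B.png

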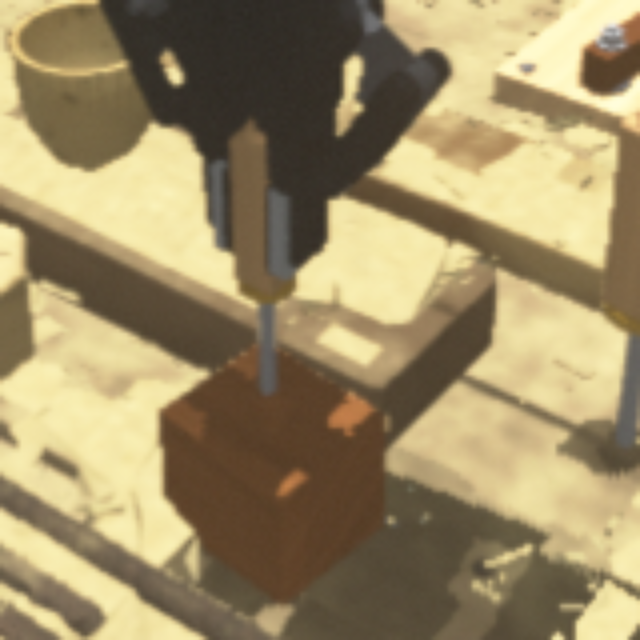

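Run:
```python
from h import *
o=r.get_obs();c=r.calibration("wrist")
f=lambda p:[(p[0]+.5)/3-.5+230,(p[1]+.5)/3-.5+170]
b=onz("wrist",[f((264,229))],.055,c)[0]; t=onz("wrist",[f((274,254))],o["tcp_pos"][2]-.061,c)[0]
print("bore",b,"tip",t,"tip-tcp",t-o["tcp_pos"])
s=onz("wrist",[f(p) for p in [(136,100),(420,138),(383,360),(118,335)]],.056,c);print(s.mean(0))
g=lambda p:[(p[0]+.5)/4-.5+240,(p[1]+.5)/4-.5+230]
s=onz("scene",[g(p) for p in [(162,412),(262,345),(385,408),(283,497)]],.056);print("scene stand",s.mean(0)); print("scene tip",onz("scene",[g((267,389))],o["tcp_pos"][2]-.061))
```

```text
bore [0.45609723 0.19091086 0.055     ] tip [0.45832675 0.18984089 0.06753079] tip-tcp [ 0.00137478  0.00211377 -0.061     ]
[0.4562022  0.18908486 0.056     ]
scene stand [0.45639842 0.1881163  0.056     ]
scene tip [[0.45827551 0.18893097 0.06753079]]
```

>>> move_arm:
  deltas:
    - [-0.2,-0.03,0,0,-0.002,0,-1]
    - [-0.2,-0.03,0.5,0,-0.002,0,-1]
    - [-0.2,-0.03,1.2,0,-0.002,0,-1]
    - [-0.2,-0.03,2,0,-0.002,0,-1]
    - [-0.2,-0.03,2.8,0,-0.002,0,-1]
    - [-0.2,-0.03,3.6,0,-0.002,0,-1]
    - [-0.2,-0.03,4.2,0,-0.002,0,-1]
    - [-0.2,-0.03,4.2,0,-0.002,0,-1]

```text
clock: 31.38
tcp_pos: [0.4548, 0.188, 0.0861]
orientation: [0.0, 1.0, -0.001, -0.0]
wrist_force: [0.3, -0.8, -1.0]
gripper_width: 0.0166
```

Run:
```python
from h import *
o=r.get_obs();print(o["tcp_pos"],o["wrist_force"],o["moment"],o["clock"])
move([.4550,.1880,.0705],R.from_matrix(np.diag([1,-1,-1.])))
```

```text
[0.45484757 0.18798768 0.08609113] [ 0.34663    -0.81785767 -1.03473558] [-0.02330981  0.02684564  0.00658216] 31.375
delta [ 0.02 -0.    1.56] [ 0.0001  0.0007 -0.002 ]
```

No contact force, so the point is in the bore. Lowering to seat the flange.

>>> move_arm:
  deltas:
    - [0.02,0,0.4,0,0,0,-1]
    - [0.02,0,0.8,0,0,0,-1]
    - [0.02,0,1.2,0,0,0,-1]
    - [0.02,0,1.45,0,0,0,-1]
    - [0.02,0,1.55,0,0,0,-1]
    - [0.02,0,1.6,0,0,0,-1]
    - [0.02,0,1.6,0,0,0,-1]

```text
clock: 32.25
tcp_pos: [0.4551, 0.188, 0.0703]
orientation: [0.0, 1.0, -0.001, -0.0]
wrist_force: [-0.2, -0.6, 2.0]
gripper_width: 0.0168
```

Run:
```python
from h import *
o=r.get_obs();print(o["tcp_pos"],o["wrist_force"],o["moment"],o["clock"])
```

```text
[0.45508175 0.18802735 0.07027026] [-0.2456107  -0.64024591  2.03149544] [-0.07150267  0.12519891 -0.00213294] 32.25
```

>>> move_arm:
  deltas:
    - [0,0,0,0,0,0,-0.4]
    - [0,0,0,0,0,0,0]
    - [0,0,0,0,0,0,0.5]
    - [0,0,0,0,0,0,1]
    - [0,0,0,0,0,0,1]
    - [0,0,0,0,0,0,1]
    - [0,0,0,0,0,0,1]
    - [0,0,0,0,0,0,1]
  force: 20

```text
clock: 33.25
tcp_pos: [0.4551, 0.188, 0.0702]
orientation: [0.0, 1.0, -0.001, -0.0]
wrist_force: [-0.3, -0.1, -0.9]
gripper_width: 0.0854
```

Run:
```python
from h import *
im=r.grab_frame("wrist");cv2.imwrite("pics/C.png",im)
im=r.grab_frame("scene");cv2.imwrite("pics/D.png",cv2.resize(im[230:390,240:400],None,fx=4,fy=4))
o=r.get_obs();print(o["tcp_pos"],o["wrist_force"],o["clock"],o["gripper_width"])
```

```text
[0.45508746 0.18799635 0.07024865] [ 0.28448009 -0.08639006  0.01374819] 33.35 0.08528088252264968
```

View pics/C.png

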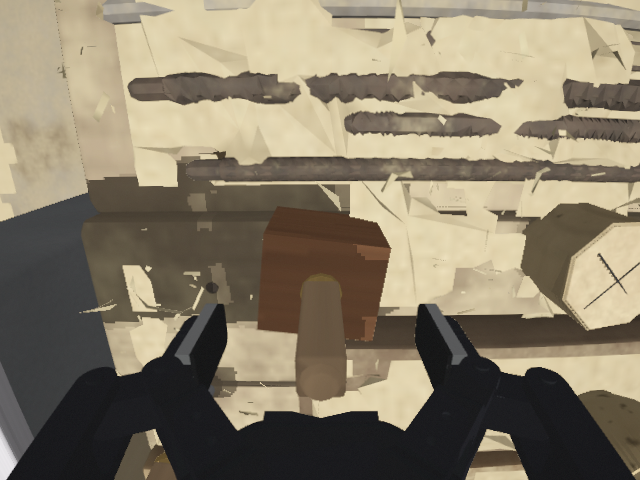

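View pics/D.png

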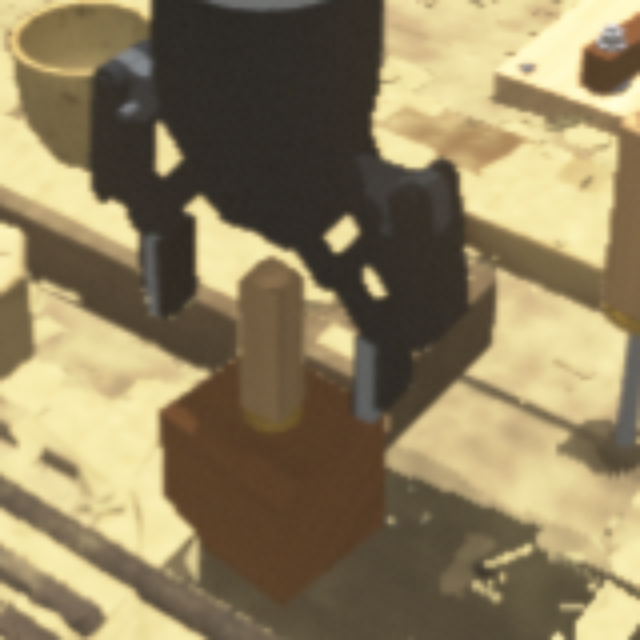

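The scriber stands seated and released in its block. Retracting straight up.

>>> move_arm:
  deltas:
    - [0,0,-1,0,0,0,1]
    - [0,0,-4,0,0,0,1]
    - [0,0,-8,0,0,0,1]
    - [0,0,-12,0,0,0,1]
    - [0,0,-15.5,0,0,0,1]
    - [0,0,-17.5,0,0,0,1]
    - [0,0,-18,0,0,0,1]
    - [0,0,-18,0,0,0,1]

```text
clock: 34.35
tcp_pos: [0.455, 0.188, 0.25]
orientation: [0.0, 1.0, -0.001, -0.0]
wrist_force: [0.1, -0.1, -0.2]
gripper_width: 0.0852
```

Run:
```python
from h import *
for i in range(5): r.grab_frame("wrist")
im=r.grab_frame("scene");cv2.imwrite("pics/F.png",im)
o=r.get_obs();print(o["tcp_pos"],o["wrist_force"],o["clock"])
```

```text
[0.45502898 0.1879937  0.24975683] [ 0.73146649  0.5754919  -0.87387068] 34.65
```

View pics/F.png

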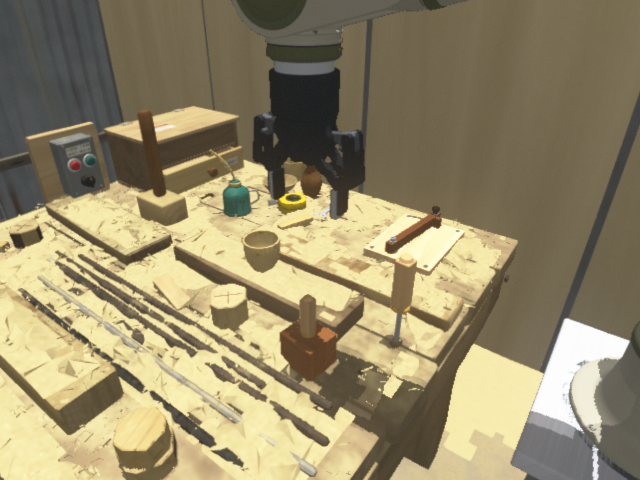

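The picture shows the scriber upright in the block at about (308,318), as at the start. The cup, blank and spanner are unmoved and the gripper is clear.

```bash
python3 -c "
from plant import r
print(r.close_job())"
```

```text
the job is handed in; nothing more can be done
None
```

I drew the scriber's point along the foot of the fence from about 30–35 mm from the pivot to the stop block, then stood it back in its block and let go. The job was handed in at about 35 s of the allowed 72 s; no verdict is reported.

- **The pass:** It was one pass at about 1 cm/s. At the checks between moves the wrist force showed roughly 7–12 N downward and 3–6 N towards the fence, with about 8–12 N of drag along it.
- **The stop:** Reaching it showed as a blocked move and 16.5 N against the travel. The tool then stood about 150 mm along the fence where I expected 147 mm. I read that as the point trailing the tool by about 3 mm.
- **Putting it back:** The wrist pictures taken before and after the stroke showed no slip in the grip. The point sat about 2 mm off the bore's axis, so I shifted 2 mm before lowering. The cameras disagreed by about 2 mm sideways there. It went in without side force and the flange seated at the same height as before.
- **Last checks:** The scriber stands upright in its block with the gripper open and well clear. The last picture shows the cup and blank where they were; the spanner is partly hidden by the gripper, and I did not check the off-cut separately. No check failed.

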